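Stand the toppled bottles up in the rack and pin its retaining bar in place

ROBOT

A 6-joint arm with a two-finger parallel gripper is mounted at the origin on the work surface. World frame = base frame: x ahead of the robot, y to its left, z up, the work surface at z = 0. Lengths are in m, angles in rad, forces in N, time in s.
With the tool pointing down it reaches from about 0.35 to 0.775 m from the base axis. Payload 7.3 kg.
Tool frame: the origin (TCP) lies midway between the tips of the shut fingers; the grasp point (between the pads) lies 19 mm behind it (robot.tcp_to_grasp is the distance from the TCP to the grasp point, in m); x points along the fingers, z is the direction in which the jaws open and shut, and the axes are right-handed (so a half turn about x gives the same grasp; the last joint's range is limited). The gripper opens to 92 mm and grips with 3 to 60 N. Pads are 19 mm wide; open, the fingers measure 130 mm over their backs; the gripper's body (75 mm by 190 mm) begins 47 mm behind the grasp point.
Start: joints at [-1.412, 0.342, 1.524, -0, 1.275, -0.146], TCP at [0.158, -0.501, 0.227] pointing down, gripper open.
Joint ranges: [-2.53, 2.53], [-0.77, 2.02], [0.04, 2.7], [-1, 4.14], [0.28, 2.66], [-3.11, 3.11]. Speed limits (rad/s): [2.57, 2.57, 3.14, 3.14, 3.14, 3.14].

INTERFACE

Orientations are given as [roll, pitch, yaw] about the fixed x, y, z axes, in that order (R = Rz(yaw) Ry(pitch) Rx(roll)).
In Python, from cell import robot gives the robot as it stands.
- The arm moves only by the tool move_arm, never from a script. Its argument "deltas" is a list of rows, each an object with "dp": the shift along the tool's x, y, z in m, a list of three; "turn": the turn, a rotation vector about the tool's x, y, z in degrees, a list of three. A call has 1 to 10 rows; each row is the pose to reach, as a shift and turn from the pose commanded when the call began, along the tool's axes at that moment; what a row does not reach only later rows make up. A row lasts 1/10 s, in which the tool goes at most 50 mm and 8.59 degrees, less where a joint would pass 70% of its speed; a pose out of reach is approached as far as the arm can. A call with a gripper value outside its range is refused whole. "hand" is the finger opening in m, from 0 to 0.0918, set as the call begins (left out, the last holds). The fingers move at their own pace and stop on an object; "squeeze" is the grip in N (left out, the last holds). Time passes only in rows, so rows that repeat a pose let the fingers close. It gives the time, the measured TCP pose, the force and the opening at its end, in the units of the state.
- robot.observe(): the state, without advancing time (a new reading comes with each control period).
- robot.read_camera(name): name is "scene" or "top" or "wrist"; returns (picture, depth): 384x512x3 uint8, red, green, blue; 384x512 float32, m along the optical axis (not along the pixel's ray), 0 where there is no reading.
- robot.camera_info(name): a dict with "fx", "fy", "cx", "cy" (pixels), "R" (3x3) and "t" (3): a world point X has camera coordinates R X + t. Camera axes: x right, y down, z forward; pixel columns grow to the right and rows downward; lengths in m; the calibration is good to about 2 mm. A picture is of the moment at which its call begins: read the wrist's pose just before it. camera_info takes no time and is no camera call; for the wrist camera it gives the pose at the moment of the call.
- robot.hand_in(): hands the job in, once; it reports no verdict.
The state is a dict: "time": time; "qpos": joint angles; "qvel": joint speeds; "joint_efforts": joint torques, N m; "tool_pos": TCP position; "tool_rot": TCP orientation; "contact_force": force on the tool from outside, world axes, zero at the start; "torque": the same for the moment, N m; "opening": finger opening in m.
Only numpy, scipy, OpenCV 4.12 (cv2) and the standard library are available. Lean on these libraries where they do the work, as an engineer would, in place of code of your own. Each camera call takes 0.05 s, during which the arm holds its last target.

TASK

The glue and oil bottles have toppled over in the open-fronted bottle rack. Lift the red keeper out of the way and stand every bottle in the rack upright on its base at the back board; only then lay the retaining bar into the rack's two pillars with its holed steel knuckle in the hinge pillar (the one with holes), push the hinge pin fully home from the front through the pillar's knuckles and the bar's knuckle, and fold the keeper flat down again over the bar's other end. Leave the other things on the bench where they are.

Things in the scene. Friction and masses are not known exactly. Their poses are not given: they have to be found in the camera images.
- rack: plywood bottle rack fixed to the bench. Origin on the bench under the middle of the line where the bar goes; x runs along it from catch pillar to hinge pillar, y from the open front to the back board, z up. Base plate 342 x 230 mm, 10 mm thick (y -100 to +130 mm). The bottles stand in one row, about 62 mm apart, between bar line and back board and between x = -90 and +90 mm.
- rack_hinge (a point): in the hinge pillar, on the axis (along y) of its two holed cheeks, midway between them: (138, 0, 63) mm in the rack's frame, axes as the rack's. Each cheek is 14 mm thick, hole 16 x 16 mm; slot for the bar 42 mm wide (y -21 to 21), its floor 45 mm above the bench; front cheek's outer face at y = -35; cheek tops at 87 mm with flared lips to 96 mm; pillar from x = 114 to a stop at 159 mm.
- rack_catch (a point): where bar_end belongs, in the slot of the catch pillar: (-138, 0, 63) mm in the rack's frame, axes as the rack's. The pillar mirrors the hinge pillar but has no holes.
- rack_wall (a point): middle of the foot of the back board's front face, on the plate's top: (0, 110, 10) mm in the rack's frame. The board's top is 110 mm above the bench.
- keeper (a joint): hinge of the red keeper arm behind the catch pillar; pivot at (-138, 46, 104) mm in the rack's frame, axis along x. 0 = flat, pointing to the front over the bar's end; grows as the arm swings up and back (1.57 = straight up, 2.0 = leaning back, its stop). It stays where it is left; about 0.7 N at its tip moves it. It starts down and must be up for the bar to go in.
- keeper_tip (a point): middle of the thick end of the keeper arm, 100 mm from its pivot. The arm is 18 mm wide and 8 mm thick, the end 24 x 16 x 14 mm.
- bar: retaining bar, 311 x 36 x 36 mm, wood with a yellow band in the middle and steel ends, 0.3 kg, lying on the bench. Origin at its centre, x along it towards the knuckle. In the slots it has about 3 mm of play each way.
- bar_knuckle (a point): centre of the bar's knuckle, 138 mm from its centre: a hole through the bar along its own y, 22 mm long in x and 20 mm high in z. It goes to rack_hinge.
- bar_end (a point): point on the bar's axis in its plain end, 138 mm from its centre. It goes to rack_catch.
- pin: hinge pin lying on the bench, 0.14 kg: a red square handle 30 x 30 x 55 mm and a steel shaft 11 mm in diameter, 95 mm long, with a tapered tip. Origin on the axis at the face where the shaft leaves the handle; x points from the handle to the tip (handle from x = -55 to 0 mm). Home, its handle's face meets the front cheek and its x lies along the rack's y.
- pin_tip (a point): tip of the pin, 95 mm from the handle's face.
- bottle_amber: square plastic bottle, orange-amber with a black cap, full, closed, 142 mm tall, about 0.28 kg: body 46 x 46 x 98 mm, then a narrow neck and at its end a ball-shaped cap 32 mm in diameter. Origin at the centre of its base; x runs from base to cap (up when it stands). Starts toppled on the rack's plate, cap to the front. May be absent.
- bottle_white: square plastic bottle, white with a green label and a blue cap, full, closed, 142 mm tall, about 0.28 kg: body 46 x 46 x 98 mm, then a narrow neck and at its end a ball-shaped cap 32 mm in diameter. Origin at the centre of its base; x runs from base to cap (up when it stands). Starts toppled on the rack's plate, cap to the front. May be absent.
- bottle_blue: square plastic bottle, blue with a yellow label and a white cap, full, closed, 142 mm tall, about 0.28 kg: body 46 x 46 x 98 mm, then a narrow neck and at its end a ball-shaped cap 32 mm in diameter. Origin at the centre of its base; x runs from base to cap (up when it stands). Starts toppled on the rack's plate, cap to the front. May be absent.
- bottle_amber_cap (a point): centre of the ball cap, 126 mm from the base along the bottle. Held lightly across, the bottle can pivot on it.
- bottle_white_cap (a point): centre of the ball cap, 126 mm from the base along the bottle. Held lightly across, the bottle can pivot on it.
- bottle_blue_cap (a point): centre of the ball cap, 126 mm from the base along the bottle. Held lightly across, the bottle can pivot on it.
- tape: bystander: yellow tape measure, 70 x 35 x 65 mm, origin under it
- screw_jar: bystander: glass jar, 70 mm wide, 90 mm tall, origin under it
- square: bystander: carpenter's square, stock 120 mm, blade 200 mm, lying flat, origin under its stock
- mallet: bystander: hammer lying down, about 300 mm long
- screwdriver: bystander: screwdriver lying down, about 200 mm long
- offcut: bystander: wood offcut 120 x 45 x 35 mm, origin under it
- sanding_block: bystander: cork sanding block 110 x 65 x 40 mm, origin under it

How it is judged:
By the outcome, as a careful person would: the job done as asked, in the order asked, and still so for the second after the job is handed in, with the robot touching nothing.
Of bottle_amber, bottle_white, bottle_blue only 2 to 3 are there at a start; the rules pass over those that are not, and their reading is None.
At some moment in a run one of bar, pin may be knocked a few centimetres aside while the robot is not near it.
Once in a run the grip may slacken for a moment while it holds something.
It also fails if it takes over 210 s, if anything falls off the work surface, if the arm or the gripper's body presses on something with over 40 N, if the wrist force passes 120 N, or if a joint passes its speed limit or range.

## Working session

There is one attempt and no reset: what is moved stays moved. The work goes in short steps, Python scripts to look and compute and a tool call to move; the robot and the scene stay as the last step left them, time stands still between calls to the robot, and variables do not carry over. Pictures are saved under pics/ and viewed, and the job is handed in when it is done.

Besides the shell and the picture viewer there is one more tool, called after "Call:" in YAML: its name, and indented under it one key for each argument. move_arm: Moves the arm, as the interface text tells. Its arguments: {"type":"object","properties":{"deltas":{"type":"array"},"hand":{"type":"number"},"squeeze":{"type":"number"}},"required":["deltas"]}

```bash
ls; mkdir -p pics; python3 - <<'E'
from cell import robot
import cv2,numpy as np
print(robot.observe())
for n in ["scene","top","wrist"]:
    i=robot.camera_info(n); p,d=robot.read_camera(n)
    np.savez(f"pics/{n}0.npz",p=p,d=d,**i)
    cv2.imwrite(f"pics/{n}0.png",p[:,:,::-1]); print(n,i)
E
```

```text
pics
{'time': 0.0, 'qpos': array([-1.41202242e+00,  3.42723028e-01,  1.52501052e+00, -2.20182394e-05,
        1.27540602e+00, -1.46015937e-01]), 'qvel': array([ 0.00326137,  0.000467  ,  0.00126699, -0.00146032,  0.00035268,
        0.00041828]), 'joint_efforts': array([-9.64684477e-05, -4.31239057e+01, -2.44218546e+01,  7.18376599e-02,
        5.60569740e-02, -1.14897407e-04]), 'tool_pos': array([ 0.15749029, -0.50039362,  0.22604708]), 'tool_rot': array([3.00918667, 1.56924927, 1.74318661]), 'contact_force': array([ 0.18077195, -0.36021207,  0.16995139]), 'torque': array([ 0.00279233, -0.00250828,  0.00364388]), 'opening': 0.09198485199980683}
scene {'fx': 363.67781158914505, 'fy': 363.67781158914505, 'cx': 255.41404294804306, 'cy': 193.81681980056067, 'R': array([[ 0.24843545,  0.9686301 , -0.00596325],
       [ 0.80253464, -0.20927463, -0.55869694],
       [-0.54241863,  0.13401441, -0.82935045]]), 't': array([-0.06096566, -0.42414785,  1.44585696])}
top {'fx': 377.63549906463464, 'fy': 377.63549906463464, 'cx': 261.09718478304836, 'cy': 187.3282169984895, 'R': array([[-0.00570686, -0.9999158 ,  0.01165469],
       [-0.98605669,  0.00368862, -0.16636888],
       [ 0.16631188, -0.01244163, -0.98599471]]), 't': array([-0.07335236,  0.5651744 ,  1.27348917])}
wrist {'fx': 272.11858408580633, 'fy': 272.11858408580633, 'cx': 251.44633807505826, 'cy': 186.74572643753956, 'R': array([[ 0.29934457, -0.95414395, -0.00146408],
       [-0.91496011, -0.28748593,  0.28319576],
       [-0.27063042, -0.08343354, -0.95906101]]), 't': array([-0.52317909, -0.03501173,  0.39120774])}
```

View pics/scene0.png

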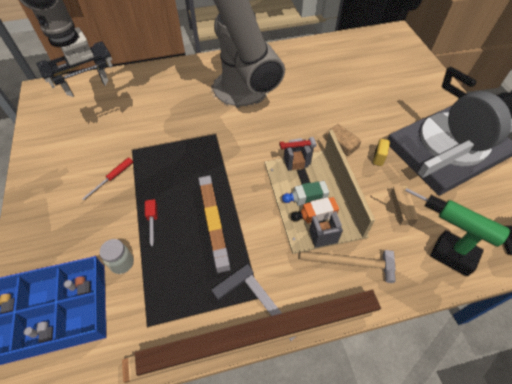

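View pics/top0.png

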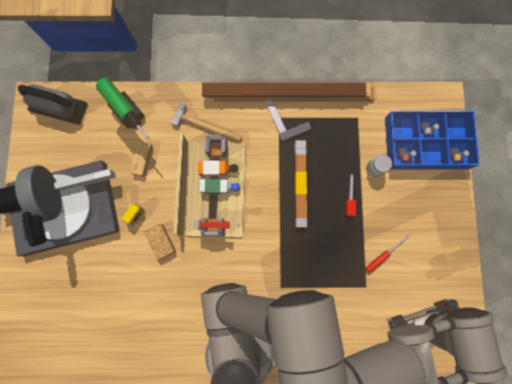

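View pics/wrist0.png

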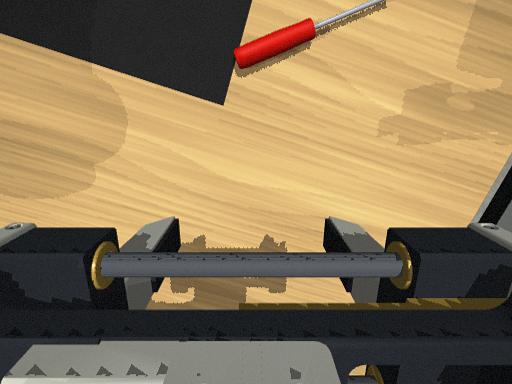

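```bash
python3 - <<'E'
import cv2,numpy as np
a=cv2.imread("pics/top0.png");c=a[125:245,170:320]
cv2.imwrite("pics/top0z.png",cv2.resize(c,None,fx=5,fy=5,interpolation=cv2.INTER_CUBIC))
a=cv2.imread("pics/scene0.png");c=a[120:280,190:390]
cv2.imwrite("pics/sc0z.png",cv2.resize(c,None,fx=4,fy=4,interpolation=cv2.INTER_CUBIC)[:600])
E
```

```text
(no output)
```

View pics/top0z.png

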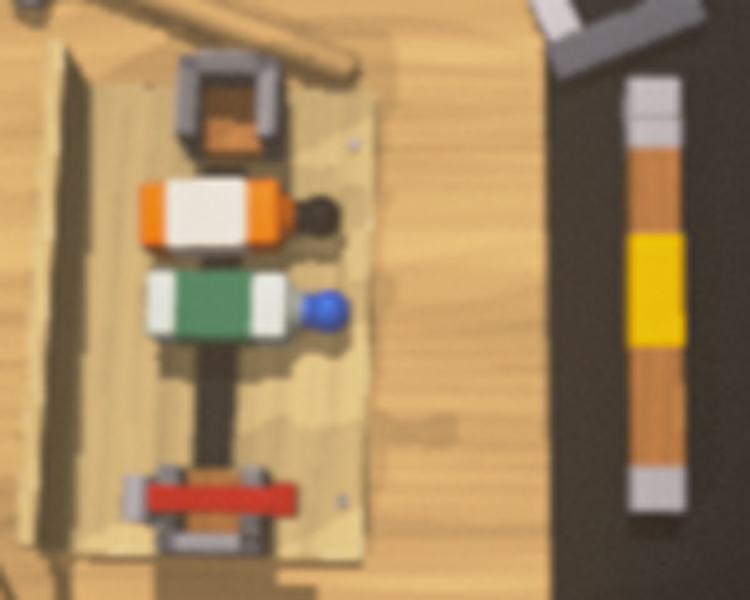

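View pics/sc0z.png

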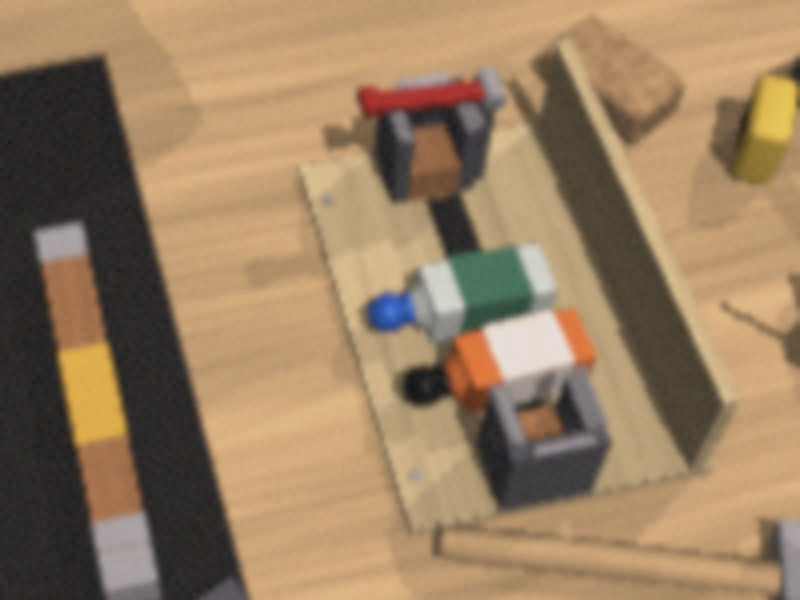

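```bash
cat > h.py <<'E'
import cv2,numpy as np
def load(f):
    z=np.load(f); return z
def cloud(z):
    d=z['d'];h,w=d.shape;u,v=np.meshgrid(np.arange(w),np.arange(h))
    X=np.stack([(u-z['cx'])/z['fx']*d,(v-z['cy'])/z['fy']*d,d],-1)
    P=(X-z['t'])@z['R']; P[d==0]=np.nan
    return P
def ray(z,u,v,h):
    r=np.array([(u-z['cx'])/z['fx'],(v-z['cy'])/z['fy'],1]);o=-z['R'].T@z['t'];r=z['R'].T@r
    return o+r*(h-o[2])/r[2]
def proj(z,X):
    c=z['R']@np.asarray(X)+z['t'];return z['fx']*c[0]/c[2]+z['cx'],z['fy']*c[1]/c[2]+z['cy']
def snap(name,f):
    from cell import robot
    i=robot.camera_info(name);p,d=robot.read_camera(name)
    np.savez(f"pics/{f}.npz",p=p,d=d,**i);cv2.imwrite(f"pics/{f}.png",p[:,:,::-1])
    return load(f"pics/{f}.npz")
def mask(z,lo,hi):
    return cv2.inRange(cv2.cvtColor(z['p'],cv2.COLOR_RGB2HSV),np.array(lo),np.array(hi))>0
def step():
    from cell import robot
    s=robot.observe();return s
E
python3 - <<'E'
from h import *
for n in ["top0","scene0"]:
    z=load(f"pics/{n}.npz");P=cloud(z);print(n)
    def rep(name,m):
        if m.sum()<3: print(name,m.sum());return
        q=P[m];q=q[~np.isnan(q[:,0])]
        r=cv2.minAreaRect(q[:,:2].astype(np.float32)*1000)
        print(name,len(q),'med',np.median(q,0).round(4),'z5-95',np.percentile(q[:,2],[5,50,95]).round(3),'rect',[np.round(t,1) for t in r])
    reg=lambda a,b,c,d:(P[...,0]>a)&(P[...,0]<b)&(P[...,1]>c)&(P[...,1]<d)
    R=reg(0.2,.9,-.1,.4); B=reg(.2,.9,-.5,.0)
    rep('red',mask(z,(0,150,60),(6,255,255))&R&(P[...,2]>.05))
    rep('red2',mask(z,(174,150,60),(180,255,255))&R&(P[...,2]>.05))
    rep('pinred',(mask(z,(0,150,60),(6,255,255))|mask(z,(174,150,60),(180,255,255)))&B)
    rep('yellow',mask(z,(22,180,120),(30,255,255))&B)
    rep('orange',mask(z,(7,200,120),(16,255,255))&R)
    rep('green',mask(z,(60,60,30),(95,255,255))&R)
    rep('blue',mask(z,(100,100,60),(125,255,255))&R)
    rep('board',reg(.2,.9,.1,.35)&(P[...,2]>.104)&(P[...,2]<.116))
    rep('lips',reg(.2,.9,-.02,.3)&(P[...,2]>.075)&(P[...,2]<.103)&mask(z,(0,0,60),(180,60,200)))
E
```

```text
top0
red 148 med [0.4323 0.0792 0.1143] z5-95 [0.108 0.114 0.124] rect [array([431.5,  79.2]), array([93.4, 16.9]), np.float64(88.9)]
red2 0
pinred 309 med [ 0.4716 -0.4066  0.0266] z5-95 [0.003 0.027 0.034] rect [array([ 407.7, -436.4]), array([260.7,  74. ]), np.float64(17.9)]
yellow 257 med [ 0.5849 -0.2169  0.0361] z5-95 [0.004 0.036 0.041] rect [array([ 585.1, -217.6]), array([36.5, 79.9]), np.float64(89.0)]
orange 103 med [0.6356 0.0608 0.0556] z5-95 [0.05  0.056 0.06 ] rect [array([636.3,  92.8]), array([43.9, 98.3]), np.float64(0.3)]
green 444 med [0.7942 0.3626 0.1885] z5-95 [0.054 0.189 0.198] rect [array([697.9, 245.3]), array([452.2,  60.3]), np.float64(49.8)]
blue 47 med [0.5672 0.0185 0.0457] z5-95 [0.04  0.046 0.051] rect [array([567.4,  17.2]), array([25. , 21.9]), np.float64(89.5)]
board 476 med [0.5291 0.1995 0.1098] z5-95 [0.106 0.11  0.114] rect [array([576.1, 162.6]), array([339.1, 108.5]), np.float64(2.5)]
lips 342 med [0.6943 0.0861 0.0916] z5-95 [0.083 0.092 0.098] rect [array([569.5,  86.5]), array([ 72. , 343.6]), np.float64(88.5)]
scene0
red 140 med [0.4375 0.073  0.1153] z5-95 [0.109 0.115 0.124] rect [array([425. ,  77.8]), array([38. , 95.6]), np.float64(0.8)]
red2 1
pinred 378 med [ 0.4768 -0.4062  0.0275] z5-95 [0.011 0.028 0.033] rect [array([ 410.5, -437. ]), array([253.2,  74.5]), np.float64(18.0)]
yellow 0
orange 0
green 1045 med [0.8161 0.3635 0.1837] z5-95 [0.052 0.184 0.198] rect [array([707. , 236.7]), array([471.6,  70.1]), np.float64(46.2)]
blue 76 med [0.5774 0.015  0.0449] z5-95 [0.036 0.045 0.05 ] rect [array([575.8,  15.5]), array([19.2, 31.5]), np.float64(0.8)]
board 567 med [0.5646 0.1997 0.1111] z5-95 [0.106 0.111 0.114] rect [array([573.1, 154.2]), array([113.1, 341.3]), np.float64(88.9)]
lips 464 med [0.7104 0.0926 0.0909] z5-95 [0.078 0.091 0.099] rect [array([571.9,  92.6]), array([ 82.2, 342. ]), np.float64(88.5)]
```

```bash
python3 - <<'E'
from h import *
from scipy.spatial.transform import Rotation as Ro
from cell import robot
s=robot.observe()
Rt=Ro.from_euler('xyz',s['tool_rot']).as_matrix();print(Rt.round(3))
i=robot.camera_info('wrist')
c=-i['R'].T@i['t'];print('cam pos in tool',(Rt.T@(c-s['tool_pos'])).round(4)); print('cam axes in tool\n',(Rt.T@i['R'].T).round(3))
for n in ["top0","scene0"]:
    z=load(f"pics/{n}.npz");P=cloud(z)
    m=(P[...,1]>.17)&(P[...,1]<.24)&(P[...,2]>.103)&(P[...,2]<.117)&(P[...,0]>.35)&(P[...,0]<.8)
    q=P[m]; k=np.polyfit(q[:,0],q[:,1],1);k2=k
    print(n,'board y=',k,'deg',np.degrees(np.arctan(k[0])),'x',np.percentile(q[:,0],[0,2,98,100]).round(3),'resid',np.percentile(q[:,1]-np.polyval(k,q[:,0]),[2,25,75,98]).round(4))
    # plate
    m=(P[...,1]>-.06)&(P[...,1]<.2)&(P[...,2]>.006)&(P[...,2]<.014)&(P[...,0]>.35)&(P[...,0]<.8)
    q=P[m];print(np.percentile(q[:,0],[0,1,5,95,99,100]).round(3),np.percentile(q[:,1],[0,1,2,5]).round(3))
    print('pin shaft z, dark')
E
```

```text
[[-0.     0.954  0.3  ]
 [ 0.001  0.3   -0.954]
 [-1.     0.    -0.001]]
cam pos in tool [-0.1582  0.0768 -0.0011]
cam axes in tool
 [[ 0.    -0.283  0.959]
 [-0.001 -0.959 -0.283]
 [ 1.    -0.001 -0.   ]]
top0 board y= [-0.02831399  0.21724089] deg -1.6218386460500036 x [0.405 0.41  0.737 0.744] resid [-0.0057 -0.0034  0.0032  0.0064]
[0.352 0.398 0.413 0.725 0.741 0.798] [-0.059 -0.018 -0.015 -0.008]
pin shaft z, dark
scene0 board y= [-0.02748014  0.21714087] deg -1.574100143805992 x [0.404 0.412 0.741 0.745] resid [-0.0052 -0.0037  0.0035  0.0072]
[0.368 0.404 0.422 0.735 0.743 0.799] [-0.053 -0.015 -0.013 -0.009]
pin shaft z, dark
```

```bash
cat >> h.py <<'E'
from scipy.spatial.transform import Rotation as Ro
RK=dict(o=np.array([.571,.085,0.]),yaw=np.radians(-1.6))
import os,json
if os.path.exists('rack.json'):
    j=json.load(open('rack.json'));RK=dict(o=np.array(j['o']),yaw=j['yaw'])
def Rr(): return Ro.from_euler('z',RK['yaw']).as_matrix()
def r2w(p): return RK['o']+Rr()@np.asarray(p,float)
def w2r(p): return Rr().T@(np.asarray(p)-RK['o'])
def Rtool(az,tilt=0):
    """tool down, jaw(z) azimuth az deg world; tilt deg about jaw axis (+ => fingertips lean toward tool +y)"""
    a=np.radians(az);x=np.array([0,0,-1.]);zt=np.array([np.cos(a),np.sin(a),0]);y=np.cross(zt,x)
    R=np.stack([x,y,zt],1)
    return R@Ro.from_rotvec([0,0,np.radians(tilt)]).as_matrix()
def tool():
    from cell import robot
    s=robot.observe();return s['tool_pos'],Ro.from_euler('xyz',s['tool_rot']).as_matrix(),s
def go(tcp,R):
    """list of targets -> dp/turn from present pose"""
    p,R0,s=tool()
    dp=R0.T@(np.asarray(tcp)-p);rv=np.degrees(Ro.from_matrix(R0.T@R).as_rotvec())
    n=max(np.linalg.norm(dp)/.05,np.linalg.norm(rv)/8.59)
    print('dp',dp.round(4).tolist(),'turn',rv.round(2).tolist(),'rows>=%.1f'%n)
def gr(g,R): return np.asarray(g)+.019*R[:,0]
E
python3 - <<'E'
from h import *
go([.57,.16,.32],Rtool(-1.6))
E
```

```text
dp [-0.0931, 0.5917, -0.5064] turn [-70.94, -0.05, -0.05] rows>=15.7
```

Call:
move_arm:
  deltas:
    - {"dp": [-0.09,0.59,-0.506],"turn": [-70.9,0,0]}
    - {"dp": [-0.09,0.59,-0.506],"turn": [-70.9,0,0]}
    - {"dp": [-0.09,0.59,-0.506],"turn": [-70.9,0,0]}
    - {"dp": [-0.09,0.59,-0.506],"turn": [-70.9,0,0]}
    - {"dp": [-0.09,0.59,-0.506],"turn": [-70.9,0,0]}
    - {"dp": [-0.09,0.59,-0.506],"turn": [-70.9,0,0]}
    - {"dp": [-0.09,0.59,-0.506],"turn": [-70.9,0,0]}
    - {"dp": [-0.09,0.59,-0.506],"turn": [-70.9,0,0]}
    - {"dp": [-0.09,0.59,-0.506],"turn": [-70.9,0,0]}
    - {"dp": [-0.09,0.59,-0.506],"turn": [-70.9,0,0]}

```text
time: 1.15
tool_pos: [0.4208, -0.0772, 0.2845]
tool_rot: [-0.782, 1.57, -0.809]
contact_force: [1.4, -0.9, -0.9]
opening: 0.0917
```

```bash
python3 - <<'E'
from h import *
go([.57,.16,.32],Rtool(-1.6))
E
```

```text
dp [-0.0355, 0.2412, 0.1427] turn [0.03, 0.02, 0.02] rows>=5.6
```

Call:
move_arm:
  deltas:
    - {"dp": [-0.035,0.24,0.142]}
    - {"dp": [-0.035,0.24,0.142]}
    - {"dp": [-0.035,0.24,0.142]}
    - {"dp": [-0.035,0.24,0.142]}
    - {"dp": [-0.035,0.24,0.142]}
    - {"dp": [-0.035,0.24,0.142]}
    - {"dp": [-0.035,0.24,0.142]}
    - {"dp": [-0.035,0.24,0.142]}
    - {"dp": [-0.035,0.24,0.142]}

```text
invalid input
```

```bash
python3 - <<'E'
from h import *
z=snap('wrist','w1');print(tool()[0])
cv2.imwrite('pics/w1b.png',cv2.resize(z['p'][:,:,::-1],(768,576),interpolation=cv2.INTER_CUBIC))
E
```

```text
[ 0.42397945 -0.07116999  0.285364  ]
```

View pics/w1b.png

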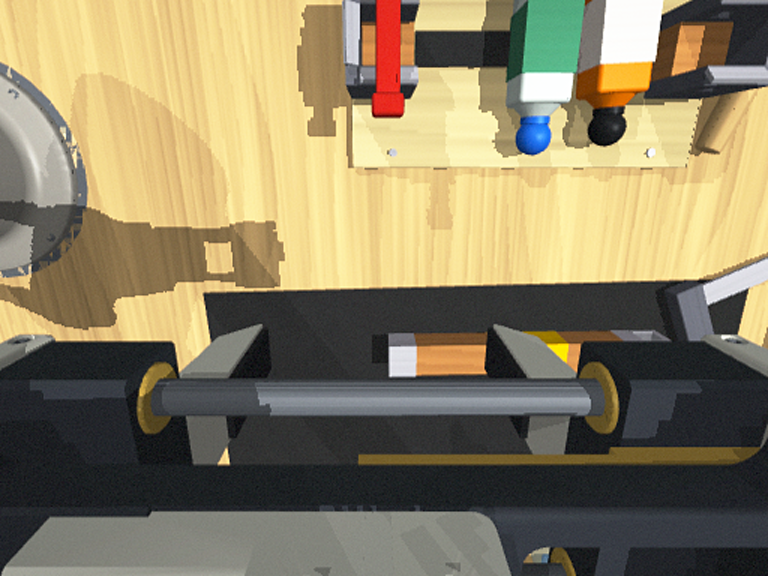

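Call:
move_arm:
  deltas:
    - {"dp": [-0.035,0.23,0.14],"turn": [0,0,0]}
    - {"dp": [-0.035,0.23,0.14],"turn": [0,0,0]}
    - {"dp": [-0.035,0.23,0.14],"turn": [0,0,0]}
    - {"dp": [-0.035,0.23,0.14],"turn": [0,0,0]}
    - {"dp": [-0.035,0.23,0.14],"turn": [0,0,0]}
    - {"dp": [-0.035,0.23,0.14],"turn": [0,0,0]}
    - {"dp": [-0.035,0.23,0.14],"turn": [0,0,0]}
    - {"dp": [-0.035,0.23,0.14],"turn": [0,0,0]}

```text
time: 2.0
tool_pos: [0.5663, 0.1465, 0.3184]
tool_rot: [-2.677, 1.569, -2.704]
contact_force: [-0.0, 0.4, -0.3]
opening: 0.0917
```

```bash
python3 - <<'E'
from h import *
z=snap('wrist','w2');print(tool()[0])
cv2.imwrite('pics/w2b.png',cv2.resize(z['p'][:,:,::-1],(768,576),interpolation=cv2.INTER_CUBIC))
E
```

```text
[0.56617586 0.14592087 0.31869998]
```

View pics/w2b.png

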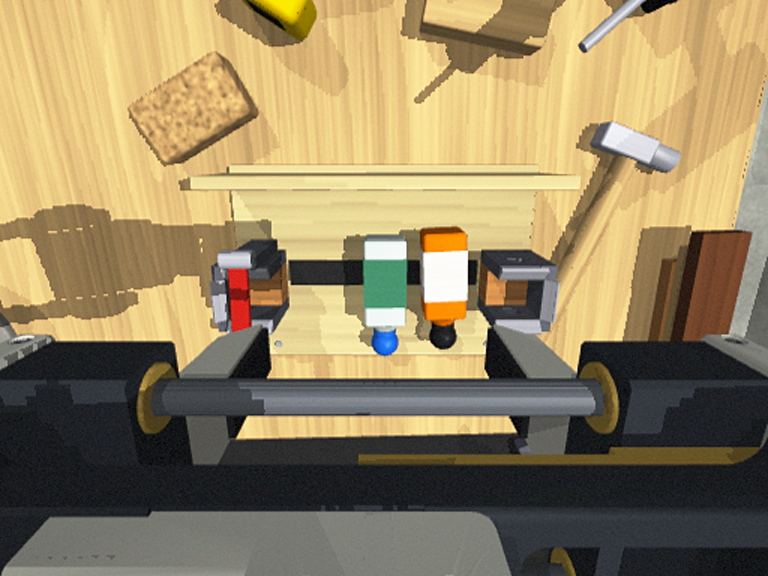

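```bash
python3 - <<'E'
from h import *
for n in ['w1','w2']:
    z=load(f'pics/{n}.npz');P=cloud(z);print(n)
    reg=lambda a,b,c,d,e,f:(P[...,0]>a)&(P[...,0]<b)&(P[...,1]>c)&(P[...,1]<d)&(P[...,2]>e)&(P[...,2]<f)
    def rep(nm,m):
        q=P[m]
        if len(q)<5: print(nm,len(q));return
        r=cv2.minAreaRect(q[:,:2].astype(np.float32)*1000)
        print(nm,len(q),'min',np.percentile(q,1,0).round(4),'max',np.percentile(q,99,0).round(4),[np.round(t,1) for t in r])
    rep('red',mask(z,(0,150,60),(5,255,255))&reg(.38,.5,-.05,.2,.06,.15))
    rep('blue',mask(z,(100,100,60),(125,255,255))&reg(.5,.65,-.05,.1,.02,.1))
    rep('black',mask(z,(0,0,0),(180,255,60))&reg(.59,.68,-.02,.05,.025,.1))
    rep('orange',mask(z,(7,150,100),(14,255,255))&reg(.6,.68,.0,.2,.048,.07))
    rep('green',mask(z,(60,60,30),(95,255,255))&reg(.5,.62,.0,.2,.048,.07))
    m=reg(.38,.8,.17,.24,.106,.113);rep('board',m);
    if m.sum()>20:
        q=P[m];print(np.polyfit(q[:,0],q[:,1],1))
    m=reg(.38,.8,.17,.215,.02,.1);rep('boardface',m);
    if m.sum()>20:
        q=P[m];k=np.polyfit(q[:,0],q[:,1],1);print(k,np.polyval(k,.574))
    rep('hpil',reg(.66,.78,.02,.15,.075,.1)); rep('cpil',reg(.38,.47,.02,.15,.075,.099))
    rep('hfloor',reg(.66,.78,.02,.15,.042,.048)&mask(z,(5,100,50),(20,255,255))); rep('cfloor',reg(.38,.47,.02,.15,.042,.048)&mask(z,(5,100,50),(20,255,255)))
    rep('plate',reg(.38,.8,-.05,.2,.006,.014))
E
```

```text
w1
red 1326 min [0.4204 0.032  0.1102] max [0.4418 0.1074 0.1238] [array([432.6,  69.7]), array([76.8, 22.9]), np.float64(88.0)]
blue 498 min [0.5549 0.0022 0.0334] max [0.5819 0.0344 0.0498] [array([569.1,  18.4]), array([32.7, 29. ]), np.float64(88.2)]
black 496 min [0.6234 0.0084 0.0304] max [0.6488 0.0396 0.0499] [array([636.4,  24.2]), array([32. , 27.2]), np.float64(89.6)]
orange 114 min [0.6147 0.0458 0.048 ] max [0.6595 0.0731 0.0559] [array([636.8,  58.5]), array([25.7, 46.9]), np.float64(84.9)]
green 1878 min [0.5487 0.069  0.0497] max [0.5951 0.1217 0.0585] [array([572.3,  95.3]), array([54.4, 47.6]), np.float64(88.8)]
board 0
boardface 0
hpil 1145 min [0.6831 0.0492 0.0754] max [0.7314 0.1093 0.0974] [array([712.6,  80.5]), array([61.9, 59.1]), np.float64(88.1)]
cpil 1122 min [0.3991 0.0571 0.0764] max [0.4558 0.1156 0.0976] [array([427.6,  86.8]), array([58.7, 57.8]), np.float64(88.4)]
hfloor 1136 min [0.684  0.067  0.0426] max [0.7295 0.1054 0.0473] [array([706.7,  85.9]), array([46.9, 42.4]), np.float64(0.1)]
cfloor 524 min [0.4119 0.0797 0.043 ] max [0.4562 0.1132 0.0
[... 1122 characters left out ...]
oat64(88.4)]
[-0.02783908  0.22684447] 0.2108648385821629
hpil 1180 min [0.6841 0.0513 0.0754] max [0.7418 0.1206 0.0975] [array([713.3,  85.5]), array([70.3, 58.3]), np.float64(88.7)]
cpil 827 min [0.3992 0.0595 0.0766] max [0.4576 0.1388 0.0974] [array([428. ,  99.5]), array([84.7, 58.5]), np.float64(88.3)]
hfloor 494 min [0.6842 0.0644 0.0427] max [0.729  0.1024 0.047 ] [array([706.9,  84.9]), array([42.2, 45.7]), np.float64(88.7)]
cfloor 392 min [0.4218 0.0714 0.0425] max [0.457  0.1094 0.0467] [array([439.4,  92.1]), array([41.5, 35.5]), np.float64(88.5)]
plate 12483 min [ 0.4079 -0.0084  0.0081] max [0.7395 0.1917 0.0138] [array([598.3,  89.3]), array([200.9, 397.1]), np.float64(88.4)]
```

```bash
echo '{"o":[0.5705,0.0886,0],"yaw":-0.0279}' > rack.json; python3 - <<'E'
from h import *
z=load('pics/w1.npz');P=cloud(z)
m=(mask(z,(0,150,60),(5,255,255)))&(P[...,0]>.38)&(P[...,0]<.5)&(P[...,1]<.2)&(P[...,1]>-.05)&(P[...,2]>.03)
q=np.array([w2r(p) for p in P[m]])
for a in range(-66,40,6):
    k=q[(q[:,1]>a/1000)&(q[:,1]<(a+6)/1000)]
    if len(k): print(a,len(k),np.percentile(k[:,2],[5,50,95]).round(4),np.percentile(k[:,0],[2,98]).round(4))
for n,c in [('blue',(.5695,.0195)),('black',(.637,.0245))]: print(n,w2r([*c,.033]))
print(w2r([.5723,.0951,0]),w2r([.637,.0976,0]))
E
```

```text
-66 28 [0.1173 0.1203 0.1223] [-0.1473 -0.128 ]
-60 127 [0.1212 0.1226 0.1239] [-0.149  -0.1272]
-54 128 [0.1206 0.122  0.1234] [-0.149  -0.1271]
-48 89 [0.1167 0.1187 0.1226] [-0.1479 -0.1281]
-42 96 [0.1156 0.1171 0.1187] [-0.1457 -0.1293]
-36 98 [0.1145 0.1161 0.1176] [-0.147  -0.1293]
-30 97 [0.1146 0.1158 0.1172] [-0.1457 -0.1294]
-24 95 [0.1143 0.1152 0.1163] [-0.1457 -0.1295]
-18 98 [0.1131 0.1144 0.1157] [-0.1457 -0.1295]
-12 95 [0.1127 0.1139 0.1153] [-0.1457 -0.1296]
-6 103 [0.1119 0.1132 0.1144] [-0.1457 -0.1297]
0 102 [0.1111 0.1126 0.1138] [-0.1467 -0.1297]
6 107 [0.1104 0.112  0.1134] [-0.1467 -0.1297]
12 64 [0.1101 0.1115 0.1125] [-0.1457 -0.1298]
blue [ 0.00092803 -0.069101    0.033     ]
black [ 0.06826228 -0.06221994  0.033     ]
[0.00161797 0.00654768 0.        ] [0.06622305 0.01085161 0.        ]
```

```bash
python3 - <<'E'
from h import *
R=Rtool(-1.6)
for p in [(-.138,-.0535,.17),(-.138,-.0535,.098)]:
    t=r2w(p);print(t.round(4));go(t,R)
# arc relative (rack frame = tool axes aligned): th from .1 to 1.95
g=lambda th:np.array([0.046-.1*np.cos(th),.104+.1*np.sin(th)])
for th in [.1,.3,.5,.7,.9,1.1,1.3,1.5,1.7,1.85,1.95]:
    d=g(th)-g(.1);print(th,'dp x(-dz) %.4f y %.4f'%(-d[1],d[0]))
E
```

```text
[0.4311 0.039  0.17  ]
dp [0.1489, -0.1107, -0.1318] turn [-0.06, -0.07, 0.04] rows>=4.6
[0.4311 0.039  0.098 ]
dp [0.2209, -0.1107, -0.1317] turn [-0.06, -0.07, 0.04] rows>=5.6
0.1 dp x(-dz) -0.0000 y 0.0000
0.3 dp x(-dz) -0.0196 y 0.0040
0.5 dp x(-dz) -0.0380 y 0.0117
0.7 dp x(-dz) -0.0544 y 0.0230
0.9 dp x(-dz) -0.0683 y 0.0373
1.1 dp x(-dz) -0.0791 y 0.0541
1.3 dp x(-dz) -0.0864 y 0.0728
1.5 dp x(-dz) -0.0898 y 0.0924
1.7 dp x(-dz) -0.0892 y 0.1124
1.85 dp x(-dz) -0.0861 y 0.1271
1.95 dp x(-dz) -0.0829 y 0.1365
```

Call:
move_arm:
  deltas:
    - {"dp": [0.149,-0.111,-0.132],"turn": [0,0,0]}
    - {"dp": [0.149,-0.111,-0.132],"turn": [0,0,0]}
    - {"dp": [0.149,-0.111,-0.132],"turn": [0,0,0]}
    - {"dp": [0.149,-0.111,-0.132],"turn": [0,0,0]}
    - {"dp": [0.149,-0.111,-0.132],"turn": [0,0,0]}
    - {"dp": [0.149,-0.111,-0.132],"turn": [0,0,0]}
    - {"dp": [0.221,-0.111,-0.132],"turn": [0,0,0]}
    - {"dp": [0.221,-0.111,-0.132],"turn": [0,0,0]}
    - {"dp": [0.221,-0.111,-0.132],"turn": [0,0,0]}
    - {"dp": [0.221,-0.111,-0.132],"turn": [0,0,0]}
  hand: 0.06

```text
time: 3.05
tool_pos: [0.4327, 0.0393, 0.0994]
tool_rot: [-0.086, 1.569, -0.115]
contact_force: [0.5, -0.3, -0.3]
opening: 0.0601
```

Call:
move_arm:
  deltas:
    - {"dp": [0,0,0],"turn": [0,0,0]}
    - {"dp": [0,0,0],"turn": [0,0,0]}
    - {"dp": [0,0,0],"turn": [0,0,0]}
    - {"dp": [0,0,0],"turn": [0,0,0]}
  hand: 0.0
  squeeze: 6

```text
time: 3.45
tool_pos: [0.4319, 0.0395, 0.0988]
tool_rot: [-0.127, 1.57, -0.155]
contact_force: [0.5, -0.4, -0.6]
opening: 0.0326
```

```bash
python3 - <<'E'
from h import *
print(w2r(tool()[0]),tool()[2]['opening'])
z=snap('wrist','w3')
E
```

```text
[-0.13717115 -0.05293462  0.09875859] 0.032646558094314104
```

View pics/w3.png

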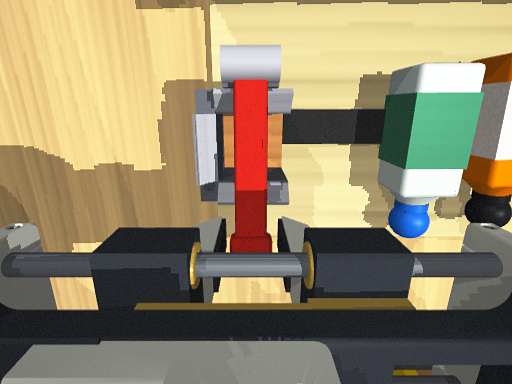

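Call:
move_arm:
  deltas:
    - {"dp": [0,0,0],"turn": [0,0,0]}
    - {"dp": [0,0,0],"turn": [0,0,0]}
    - {"dp": [0,0,0],"turn": [0,0,0]}
    - {"dp": [0,0,0],"turn": [0,0,0]}
  squeeze: 8

```text
time: 3.9
tool_pos: [0.4314, 0.0395, 0.0981]
tool_rot: [-2.892, 1.57, -2.921]
contact_force: [-1.3, -0.2, -0.0]
opening: 0.024
```

Call:
move_arm:
  deltas:
    - {"dp": [-0.02,0.004,0],"turn": [0,0,0]}
    - {"dp": [-0.038,0.012,0],"turn": [0,0,0]}
    - {"dp": [-0.054,0.023,0],"turn": [0,0,0]}
    - {"dp": [-0.068,0.037,0],"turn": [0,0,0]}
    - {"dp": [-0.079,0.054,0],"turn": [0,0,0]}
    - {"dp": [-0.086,0.073,0],"turn": [0,0,0]}
    - {"dp": [-0.09,0.092,0],"turn": [0,0,0]}
    - {"dp": [-0.089,0.112,0],"turn": [0,0,0]}
    - {"dp": [-0.086,0.127,0],"turn": [0,0,0]}
    - {"dp": [-0.084,0.133,0],"turn": [0,0,0]}

```text
time: 4.9
tool_pos: [0.4351, 0.1737, 0.1824]
tool_rot: [1.962, 1.57, 1.935]
contact_force: [-3.1, 0.7, 5.7]
opening: 0.0239
```

```bash
python3 - <<'E'
from h import *
print(w2r(tool()[0]),tool()[2]['opening'],tool()[2]['contact_force'])
z=snap('wrist','w4')
E
```

```text
[-0.1377661   0.08127979  0.1823669 ] 0.023869386814069776 [-3.09116338  0.69918947  5.72679626]
```

View pics/w4.png

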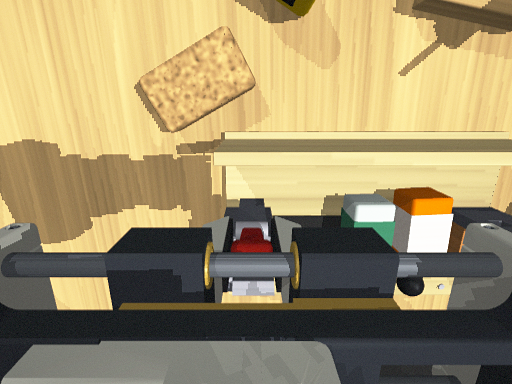

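Call:
move_arm:
  deltas:
    - {"dp": [0,0,0],"turn": [0,0,0]}
    - {"dp": [0,0,0],"turn": [0,0,0]}
    - {"dp": [0,0,0],"turn": [0,0,0]}
    - {"dp": [-0.06,0,0],"turn": [0,0,0]}
    - {"dp": [-0.06,0,0],"turn": [0,0,0]}
    - {"dp": [-0.06,0,0],"turn": [0,0,0]}
    - {"dp": [-0.06,0,0],"turn": [0,0,0]}
  hand: 0.046

```text
time: 5.65
tool_pos: [0.435, 0.1721, 0.2414]
tool_rot: [-2.705, 1.57, -2.734]
contact_force: [-0.7, 0.2, -0.3]
opening: 0.0458
```

```bash
python3 - <<'E'
from h import *
print(w2r(tool()[0]),tool()[2]['opening'])
R=Rtool(-1.6,30)
g=np.array([.068,-.063,.037]);ax=Rr().T@R[:,0]
for k in (.08,0):
    go(gr(r2w(g-ax*k),R),R)
z=snap('wrist','w5')
E
```

```text
[-0.13774604  0.0796816   0.24138059] 0.04578969834802293
dp [0.1515, -0.1729, 0.2061] turn [-0.07, -0.03, 30.02] rows>=6.2
dp [0.2207, -0.1329, 0.2061] turn [-0.07, -0.03, 30.02] rows>=6.6
```

View pics/w5.png

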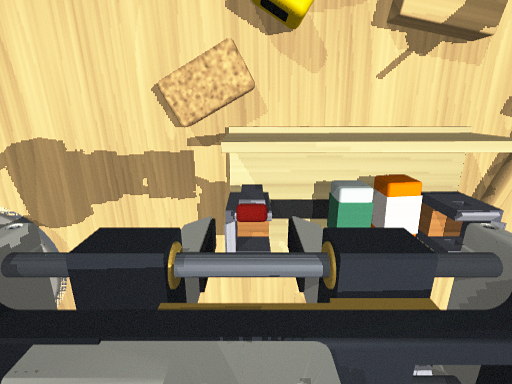

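Call:
move_arm:
  deltas:
    - {"dp": [0,-0.05,0.02],"turn": [0,0,5]}
    - {"dp": [0,-0.1,0.05],"turn": [0,0,13]}
    - {"dp": [0.15,-0.173,0.206],"turn": [0,0,30]}
    - {"dp": [0.15,-0.173,0.206],"turn": [0,0,30]}
    - {"dp": [0.15,-0.173,0.206],"turn": [0,0,30]}
    - {"dp": [0.15,-0.173,0.206],"turn": [0,0,30]}
    - {"dp": [0.15,-0.173,0.206],"turn": [0,0,30]}
    - {"dp": [0.15,-0.173,0.206],"turn": [0,0,30]}
    - {"dp": [0.15,-0.173,0.206],"turn": [0,0,30]}

```text
time: 6.6
tool_pos: [0.6351, -0.0061, 0.0899]
tool_rot: [1.58, 1.046, 1.55]
contact_force: [-0.0, -0.1, 0.9]
opening: 0.0463
```

```bash
python3 - <<'E'
from h import *
z=snap('wrist','w6')
print(w2r(tool()[0]))
R=Rtool(-1.6,30)
go(gr(r2w([.068,-.063,.037]),R),R)
P=cloud(z)
m=mask(z,(0,0,0),(180,255,60))&(P[...,0]>.59)&(P[...,0]<.68)&(P[...,1]>-.02)&(P[...,1]<.05)&(P[...,2]>.025)&(P[...,2]<.06)
q=np.array([w2r(p) for p in P[m]]);print(len(q),np.percentile(q,[1,50,99],axis=0))
A=np.c_[2*q,np.ones(len(q))];s=np.linalg.lstsq(A,(q**2).sum(1),rcond=None)[0];print(s[:3],np.sqrt(s[3]+s[:3]@s[:3]))
E
```

```text
[ 0.06746911 -0.09257719  0.09153412]
dp [0.081, -0.0017, 0.0007] turn [-0.09, -0.1, -0.05] rows>=1.6
1176 [[ 0.05628548 -0.0788067   0.03445091]
 [ 0.06972534 -0.06405624  0.04477863]
 [ 0.08413739 -0.0468128   0.04970938]]
[ 0.0701916  -0.0619406   0.03241169] 0.017109338649487403
```

View pics/w6.png

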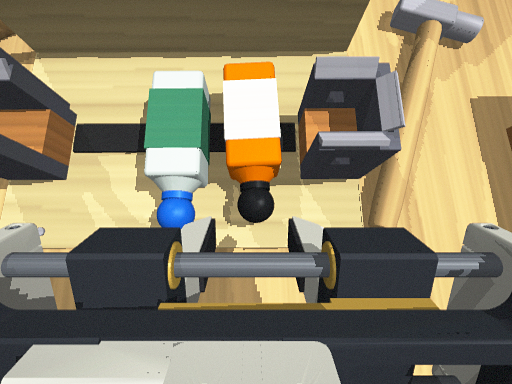

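Call:
move_arm:
  deltas:
    - {"dp": [0.04,-0.001,0.003],"turn": [0,0,0]}
    - {"dp": [0.081,-0.001,0.003],"turn": [0,0,0]}
    - {"dp": [0.081,-0.001,0.003],"turn": [0,0,0]}
    - {"dp": [0.081,-0.001,0.003],"turn": [0,0,0]}

```text
time: 7.05
tool_pos: [0.6402, 0.0339, 0.0229]
tool_rot: [1.57, 1.047, 1.543]
contact_force: [-0.1, 0.3, 0.1]
opening: 0.0457
```

Call:
move_arm:
  deltas:
    - {"dp": [0,0,0],"turn": [0,0,0]}
    - {"dp": [0,0,0],"turn": [0,0,0]}
    - {"dp": [0,0,0],"turn": [0,0,0]}
    - {"dp": [0,0,0],"turn": [0,0,0]}
    - {"dp": [0,0,0],"turn": [0,0,0]}
  hand: 0.02
  squeeze: 12

```text
time: 7.55
tool_pos: [0.6414, 0.032, 0.0232]
tool_rot: [1.565, 1.048, 1.537]
contact_force: [-1.7, -3.2, 6.9]
opening: 0.031
```

```bash
python3 - <<'E'
from h import *
p,R,s=tool();g=p-.019*R[:,0];print(w2r(g),s['opening'],s['contact_force'])
# arc in tool axes
Rk=Rr();Rt=R.T@Rk
e=np.array([.063,.010]);r=.1281
ph0=10.3
def c(ph): a=np.radians(ph);return e+r*np.array([-np.cos(a),np.sin(a)])
for ph in [15,22,30,38,46,54,62,70,76,79.7]:
    d=c(ph)-c(ph0);print(ph,(Rt@np.array([0,d[0],d[1]+.001])).round(4))
E
```

```text
[ 0.07238302 -0.06404479  0.03970801] 0.030976572714889936 [-1.69580496 -3.18128113  6.87723389]
15 [-0.0086  0.0076  0.    ]
22 [-0.019   0.0193  0.0001]
30 [-0.029   0.0341  0.0001]
38 [-0.0368  0.0502  0.0001]
46 [-0.0424  0.0672  0.0001]
54 [-0.0455  0.0848  0.0001]
62 [-0.0461  0.1026  0.0002]
70 [-4.430e-02  1.204e-01  1.000e-04]
76 [-4.130e-02  1.335e-01  1.000e-04]
79.7 [-3.870e-02  1.413e-01  1.000e-04]
```

Call:
move_arm:
  deltas:
    - {"dp": [0,0,-0.002],"turn": [0,0,0]}
    - {"dp": [0.003,-0.001,-0.002],"turn": [0,0,0]}
    - {"dp": [0.004,-0.001,-0.002],"turn": [0,0,0]}
    - {"dp": [0.004,-0.001,-0.002],"turn": [0,0,0]}
  hand: 0.042

```text
time: 7.95
tool_pos: [0.6382, 0.0345, 0.0171]
tool_rot: [1.573, 1.047, 1.544]
contact_force: [0.3, 0.4, 0.1]
opening: 0.0422
```

Call:
move_arm:
  deltas:
    - {"dp": [0,0,0],"turn": [0,0,0]}
    - {"dp": [0,0,0],"turn": [0,0,0]}
    - {"dp": [0,0,0],"turn": [0,0,0]}
    - {"dp": [0,0,0],"turn": [0,0,0]}
    - {"dp": [0,0,0],"turn": [0,0,0]}
  hand: 0.02
  squeeze: 12

```text
time: 8.45
tool_pos: [0.6385, 0.0343, 0.0175]
tool_rot: [1.571, 1.047, 1.542]
contact_force: [0.6, 0.2, -1.0]
opening: 0.0309
```

```bash
python3 - <<'E'
from h import *
p,R,s=tool();g=p-.019*R[:,0];print(w2r(g),s['opening'],s['contact_force'])
z=snap('wrist','w7')
E
```

```text
[ 0.06947781 -0.06185463  0.03395452] 0.030917955496344966 [ 0.61183421  0.23231372 -1.02856212]
```

View pics/w7.png

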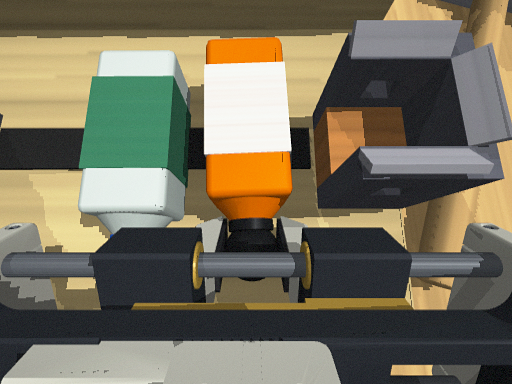

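Call:
move_arm:
  deltas:
    - {"dp": [-0.004,0.004,0],"turn": [0,0,0]}
    - {"dp": [-0.0086,0.0076,0],"turn": [0,0,0]}
    - {"dp": [-0.014,0.013,0],"turn": [0,0,0]}
    - {"dp": [-0.019,0.019,0],"turn": [0,0,0]}
    - {"dp": [-0.024,0.027,0],"turn": [0,0,0]}
    - {"dp": [-0.029,0.034,0],"turn": [0,0,0]}
    - {"dp": [-0.033,0.042,0],"turn": [0,0,0]}
    - {"dp": [-0.037,0.05,0],"turn": [0,0,0]}
    - {"dp": [-0.04,0.059,0],"turn": [0,0,0]}
    - {"dp": [-0.0424,0.067,0],"turn": [0,0,0]}

```text
time: 9.5
tool_pos: [0.6396, 0.0717, 0.0885]
tool_rot: [1.57, 1.047, 1.542]
contact_force: [-0.4, -0.2, -1.5]
opening: 0.0312
```

```bash
python3 - <<'E'
from h import *
p,R,s=tool();g=p-.019*R[:,0];print(w2r(g),s['opening'],s['contact_force'])
z=snap('wrist','w8')
E
```

```text
[ 0.06953173 -0.02441654  0.10497252] 0.031185147398994514 [-0.35469772 -0.19048286 -1.5096791 ]
```

View pics/w8.png

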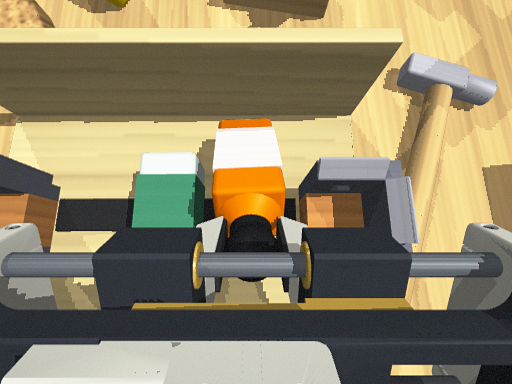

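Call:
move_arm:
  deltas:
    - {"dp": [-0.002,0.009,0],"turn": [0,0,0]}
    - {"dp": [-0.003,0.018,0],"turn": [0,0,0]}
    - {"dp": [-0.0035,0.027,-0.001],"turn": [0,0,0]}
    - {"dp": [-0.0037,0.035,-0.001],"turn": [0,0,0]}
    - {"dp": [-0.003,0.044,-0.001],"turn": [0,0,0]}
    - {"dp": [-0.002,0.053,-0.002],"turn": [0,0,0]}
    - {"dp": [-0.001,0.06,-0.002],"turn": [0,0,0]}
    - {"dp": [0.001,0.067,-0.002],"turn": [0,0,0]}
    - {"dp": [0.002,0.075,-0.002],"turn": [0,0,0]}
    - {"dp": [0.002,0.077,-0.002],"turn": [0,0,0]}

```text
time: 10.55
tool_pos: [0.6394, 0.1398, 0.1247]
tool_rot: [1.571, 1.047, 1.543]
contact_force: [-0.3, -0.2, -3.4]
opening: 0.0309
```

```bash
python3 - <<'E'
from h import *
p,R,s=tool();g=p-.019*R[:,0];print(w2r(g),s['opening'],s['contact_force'])
z=snap('wrist','w9');z=snap('scene','s9')
cv2.imwrite('pics/s9z.png',cv2.resize(z['p'][110:270,230:400,::-1],None,fx=3.5,fy=3.5,interpolation=cv2.INTER_CUBIC))
E
```

```text
[0.0674144  0.04360095 0.1411725 ] 0.03089305462013776 [-0.2713176  -0.2058075  -3.37197989]
```

View pics/w9.png

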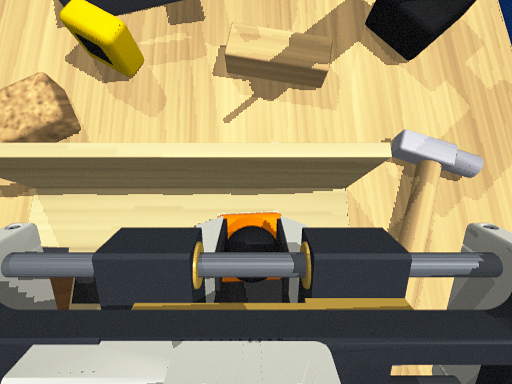

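View pics/s9z.png

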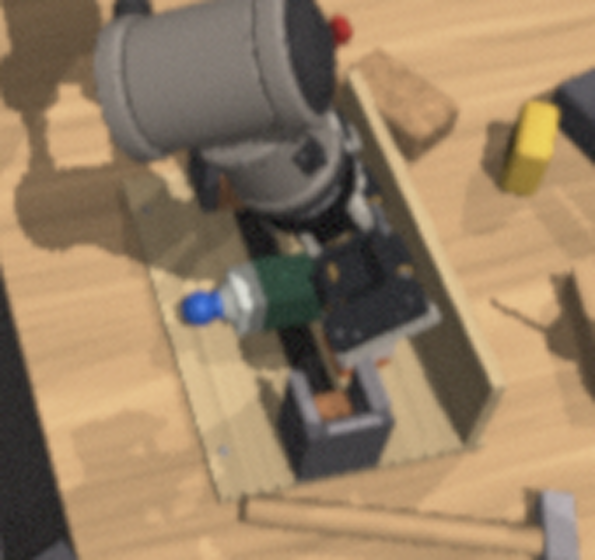

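Call:
move_arm:
  deltas:
    - {"dp": [0.005,0.009,0],"turn": [0,0,0]}
    - {"dp": [0.01,0.018,0],"turn": [0,0,0]}
    - {"dp": [0.015,0.026,0],"turn": [0,0,0]}
    - {"dp": [0.019,0.033,0],"turn": [0,0,0]}
    - {"dp": [0.0205,0.0355,0],"turn": [0,0,0]}
    - {"dp": [0.0205,0.0355,0],"turn": [0,0,0]}
    - {"dp": [0.0205,0.0355,0],"turn": [0,0,0]}

```text
time: 11.35
tool_pos: [0.6408, 0.1799, 0.125]
tool_rot: [1.57, 1.047, 1.541]
contact_force: [-1.0, 0.2, -0.9]
opening: 0.0318
```

```bash
python3 - <<'E'
from h import *
p,R,s=tool();g=p-.019*R[:,0];print(w2r(g),s['opening'],s['contact_force'])
z=snap('wrist','w10')
cv2.imwrite('pics/w10z.png',cv2.resize(z['p'][150:300,150:400,::-1],None,fx=3,fy=3))
E
```

```text
[0.06770783 0.08375874 0.14143321] 0.0318291641872445 [-0.97456946  0.20843492 -0.85037738]
```

View pics/w10z.png

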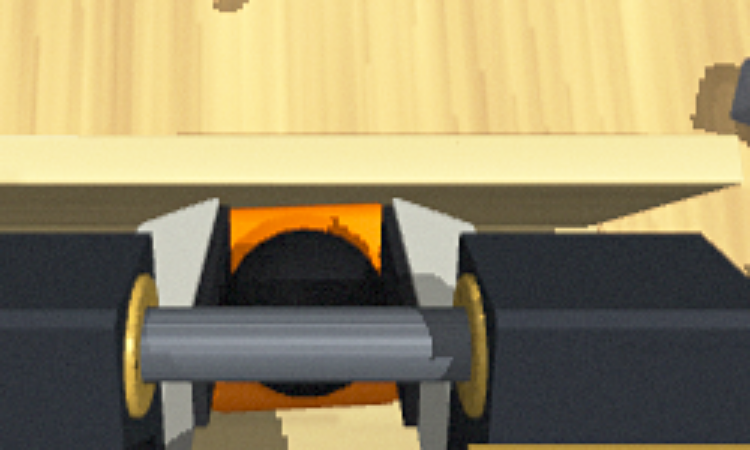

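Call:
move_arm:
  deltas:
    - {"dp": [0,0,0],"turn": [0,0,0]}
    - {"dp": [0,0,0],"turn": [0,0,0]}
    - {"dp": [0,0,0],"turn": [0,0,0]}
    - {"dp": [-0.03,0.0,0],"turn": [0,0,0]}
    - {"dp": [-0.07,0,0],"turn": [0,0,0]}
    - {"dp": [-0.12,0,0],"turn": [0,0,0]}
    - {"dp": [-0.16,0,0],"turn": [0,0,0]}
    - {"dp": [-0.16,0,0],"turn": [0,0,0]}
    - {"dp": [-0.16,0,0],"turn": [0,0,0]}
  hand: 0.046

```text
time: 12.3
tool_pos: [0.6387, 0.0992, 0.2638]
tool_rot: [1.567, 1.048, 1.538]
contact_force: [-0.2, -0.1, -0.4]
opening: 0.0461
```

```bash
python3 - <<'E'
from h import *
z=snap('wrist','w11');P=cloud(z)
Q=(P-RK['o'])@Rr()
reg=lambda a,b,c,d,e,f:(Q[...,0]>a)&(Q[...,0]<b)&(Q[...,1]>c)&(Q[...,1]<d)&(Q[...,2]>e)&(Q[...,2]<f)
for n,m in [('cap',reg(.03,.11,.04,.11,.125,.2)),('body',mask(z,(5,120,60),(16,255,255))&reg(.02,.12,.03,.13,.085,.12)),('face',mask(z,(5,120,60),(16,255,255))&reg(.02,.12,.03,.13,.02,.08)),('board',reg(-.1,.1,.1,.13,.107,.113))]:
    q=Q[m];print(n,len(q),np.percentile(q,[2,50,98],axis=0).round(4).tolist())
E
```

```text
cap 598 [[0.0484, 0.0699, 0.1367], [0.063, 0.0819, 0.1477], [0.0766, 0.097, 0.1524]]
body 623 [[0.0398, 0.0609, 0.0886], [0.0601, 0.0708, 0.1084], [0.0853, 0.1057, 0.1166]]
face 21 [[0.0339, 0.0608, 0.0202], [0.0646, 0.0629, 0.0239], [0.0884, 0.1107, 0.0684]]
board 1542 [[-0.0957, 0.1041, 0.1079], [0.0065, 0.1153, 0.1102], [0.0959, 0.122, 0.1117]]
```

View pics/w11.png

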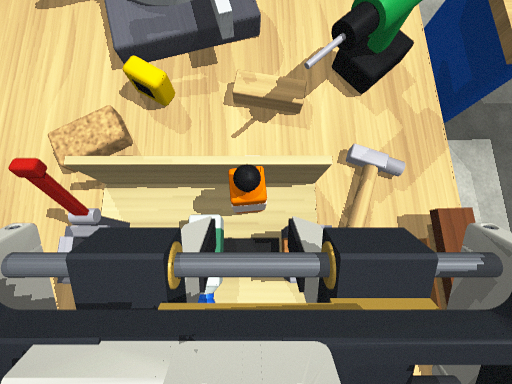

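```bash
python3 - <<'E'
from h import *
for n in ['w6','w5']:
    z=load('pics/w6.npz');Q=(cloud(z)-RK['o'])@Rr()
    m=mask(z,(100,100,40),(125,255,255))&(abs(Q[...,0])<.05)&(Q[...,1]<-.03)&(Q[...,2]>.02)
    q=Q[m];A=np.c_[2*q,np.ones(len(q))];s=np.linalg.lstsq(A,(q**2).sum(1),rcond=None)[0];print(len(q),s[:3],np.sqrt(s[3]+s[:3]@s[:3]))
g=s[:3]+[0,0,.001]
R=Rtool(-1.6,30);ax=Rr().T@R[:,0]
for k in (.08,0): go(gr(r2w(g-ax*k),R),R)
E
```

```text
1204 [ 0.01831541 -0.06791114  0.10894322] 0.0670128337176221
1204 [ 0.01831541 -0.06791114  0.10894322] 0.0670128337176221
dp [0.0305, -0.1465, -0.0487] turn [-0.08, -0.01, -0.0] rows>=3.1
dp [0.1105, -0.1465, -0.0487] turn [-0.08, -0.01, -0.0] rows>=3.8
```

```bash
python3 - <<'E'
from h import *
z=load('pics/w6.npz');Q=(cloud(z)-RK['o'])@Rr()
m=mask(z,(100,100,40),(125,255,255))&(abs(Q[...,0])<.03)&(Q[...,1]<-.03)&(Q[...,2]>.02)&(Q[...,2]<.052)
q=Q[m];A=np.c_[2*q,np.ones(len(q))];s=np.linalg.lstsq(A,(q**2).sum(1),rcond=None)[0];print(len(q),s[:3],np.sqrt(s[3]+s[:3]@s[:3]))
g=s[:3]*[1,1,0]+[0,0,.034]
R=Rtool(-1.6,30);ax=Rr().T@R[:,0]
for k in (.08,0): go(gr(r2w(g-ax*k),R),R)
E
```

```text
1178 [ 0.00178736 -0.06940876  0.03334071] 0.01648261596114151
dp [0.0956, -0.1858, -0.0652] turn [-0.08, -0.01, -0.0] rows>=4.4
dp [0.1756, -0.1858, -0.0652] turn [-0.08, -0.01, -0.0] rows>=5.3
```

Call:
move_arm:
  deltas:
    - {"dp": [0.03,-0.186,-0.065],"turn": [0,0,0]}
    - {"dp": [0.03,-0.186,-0.065],"turn": [0,0,0]}
    - {"dp": [0.03,-0.186,-0.065],"turn": [0,0,0]}
    - {"dp": [0.03,-0.186,-0.065],"turn": [0,0,0]}
    - {"dp": [0.095,-0.186,-0.065],"turn": [0,0,0]}
    - {"dp": [0.095,-0.186,-0.065],"turn": [0,0,0]}
    - {"dp": [0.095,-0.186,-0.065],"turn": [0,0,0]}
    - {"dp": [0.095,-0.186,-0.065],"turn": [0,0,0]}

```text
time: 13.15
tool_pos: [0.57, -0.0112, 0.0874]
tool_rot: [1.573, 1.047, 1.545]
contact_force: [-0.0, -0.2, -0.1]
opening: 0.0456
```

```bash
python3 - <<'E'
from h import *
z=snap('wrist','w12');Q=(cloud(z)-RK['o'])@Rr()
m=mask(z,(100,100,40),(125,255,255))&(abs(Q[...,0])<.03)&(Q[...,1]<-.03)&(Q[...,2]>.02)&(Q[...,2]<.052)
q=Q[m];A=np.c_[2*q,np.ones(len(q))];s=np.linalg.lstsq(A,(q**2).sum(1),rcond=None)[0];print(len(q),s[:3],np.sqrt(s[3]+s[:3]@s[:3]))
R=Rtool(-1.6,30)
go(gr(r2w([s[0],s[1],.034]),R),R)
E
```

```text
1285 [ 0.0018617  -0.06977954  0.03213566] 0.01742658976316038
dp [0.0811, -0.0008, -0.001] turn [0.03, 0.02, 0.02] rows>=1.6
```

View pics/w12.png

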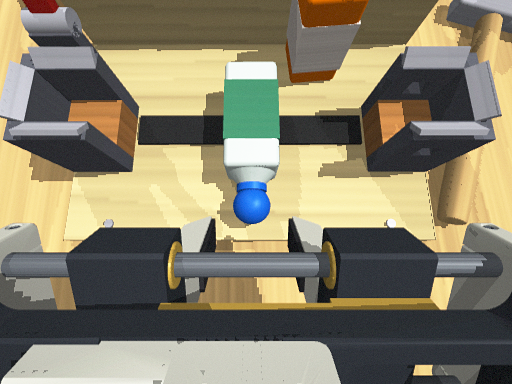

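Call:
move_arm:
  deltas:
    - {"dp": [0.04,-0.001,-0.001],"turn": [0,0,0]}
    - {"dp": [0.082,-0.001,-0.001],"turn": [0,0,0]}
    - {"dp": [0.082,-0.001,-0.001],"turn": [0,0,0]}
    - {"dp": [0.082,-0.001,-0.001],"turn": [0,0,0]}
    - {"dp": [0.082,-0.001,-0.001],"turn": [0,0,0]}
    - {"dp": [0.082,-0.001,-0.001],"turn": [0,0,0]}

```text
time: 13.8
tool_pos: [0.5708, 0.028, 0.0172]
tool_rot: [1.568, 1.048, 1.54]
contact_force: [0.4, -0.2, 0.6]
opening: 0.0461
```

Call:
move_arm:
  deltas:
    - {"dp": [0,0,0],"turn": [0,0,0]}
    - {"dp": [0,0,0],"turn": [0,0,0]}
    - {"dp": [0,0,0],"turn": [0,0,0]}
    - {"dp": [0,0,0],"turn": [0,0,0]}
    - {"dp": [0,0,0],"turn": [0,0,0]}
    - {"dp": [0,0,0],"turn": [0,0,0]}
  hand: 0.02
  squeeze: 14

```text
time: 14.4
tool_pos: [0.5704, 0.0282, 0.0166]
tool_rot: [1.57, 1.047, 1.542]
contact_force: [-0.9, -2.4, 4.1]
opening: 0.0313
```

```bash
python3 - <<'E'
from h import *
p,R,s=tool();g=p-.019*R[:,0];print(w2r(g),s['opening'],s['contact_force'])
z=snap('wrist','w13');Q=(cloud(z)-RK['o'])@Rr()
m=mask(z,(60,60,30),(95,255,255))&(abs(Q[...,0])<.04)&(Q[...,2]>.05)
q=Q[m];print(np.percentile(q,[1,50,99],axis=0))
E
```

```text
[ 0.00160661 -0.06990579  0.03302701] 0.03132617131025829 [-0.88758724 -2.38742879  4.0982535 ]
[[-0.02160545 -0.06410304  0.05519655]
 [ 0.00119362  0.00459687  0.05653362]
 [ 0.02421631  0.03353148  0.08921046]]
```

Call:
move_arm:
  deltas:
    - {"dp": [-0.005,0.004,0],"turn": [0,0,0]}
    - {"dp": [-0.0096,0.0076,0],"turn": [0,0,0]}
    - {"dp": [-0.015,0.013,0],"turn": [0,0,0]}
    - {"dp": [-0.02,0.019,0],"turn": [0,0,0]}
    - {"dp": [-0.025,0.027,0],"turn": [0,0,0]}
    - {"dp": [-0.03,0.034,0],"turn": [0,0,0]}
    - {"dp": [-0.034,0.042,0],"turn": [0,0,0]}
    - {"dp": [-0.038,0.05,0],"turn": [0,0,0]}
    - {"dp": [-0.041,0.059,0],"turn": [0,0,0]}
    - {"dp": [-0.0434,0.067,0],"turn": [0,0,0]}

```text
time: 15.45
tool_pos: [0.5714, 0.0653, 0.0881]
tool_rot: [1.57, 1.047, 1.542]
contact_force: [0.5, 0.1, -1.5]
opening: 0.0313
```

Call:
move_arm:
  deltas:
    - {"dp": [-0.002,0.009,0],"turn": [0,0,0]}
    - {"dp": [-0.003,0.018,0],"turn": [0,0,0]}
    - {"dp": [-0.0035,0.027,0.001],"turn": [0,0,0]}
    - {"dp": [-0.0037,0.035,0.001],"turn": [0,0,0]}
    - {"dp": [-0.003,0.044,0.002],"turn": [0,0,0]}
    - {"dp": [-0.002,0.053,0.003],"turn": [0,0,0]}
    - {"dp": [-0.001,0.06,0.003],"turn": [0,0,0]}
    - {"dp": [0.001,0.067,0.003],"turn": [0,0,0]}
    - {"dp": [0.002,0.075,0.003],"turn": [0,0,0]}
    - {"dp": [0.002,0.076,0.003],"turn": [0,0,0]}

```text
time: 16.45
tool_pos: [0.5762, 0.1322, 0.124]
tool_rot: [1.57, 1.047, 1.543]
contact_force: [0.0, 0.3, -2.3]
opening: 0.031
```

```bash
python3 - <<'E'
from h import *
p,R,s=tool();g=p-.019*R[:,0];print(w2r(g),s['opening'],s['contact_force'])
z=snap('wrist','w14')
E
```

```text
[0.00447944 0.03428738 0.14042827] 0.031045687874278336 [ 0.03535047  0.29552018 -2.26024989]
```

View pics/w14.png

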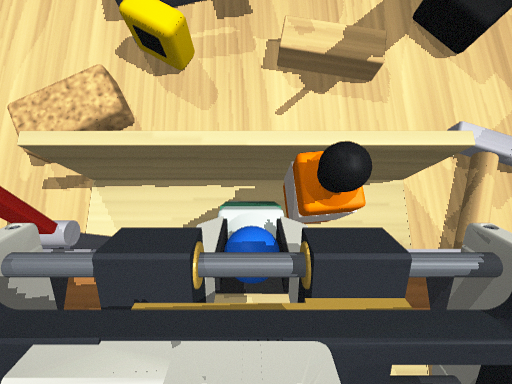

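Call:
move_arm:
  deltas:
    - {"dp": [0.005,0.009,-0.001],"turn": [0,0,0]}
    - {"dp": [0.01,0.018,-0.002],"turn": [0,0,0]}
    - {"dp": [0.015,0.026,-0.002],"turn": [0,0,0]}
    - {"dp": [0.02,0.034,-0.002],"turn": [0,0,0]}
    - {"dp": [0.024,0.041,-0.002],"turn": [0,0,0]}
    - {"dp": [0.0258,0.0446,-0.002],"turn": [0,0,0]}
    - {"dp": [0.0258,0.0446,-0.002],"turn": [0,0,0]}
    - {"dp": [0.0258,0.0446,-0.002],"turn": [0,0,0]}
    - {"dp": [0.0295,0.0425,-0.002],"turn": [0,0,0]}
    - {"dp": [0.0295,0.0425,-0.002],"turn": [0,0,0]}

```text
time: 17.5
tool_pos: [0.5765, 0.1835, 0.121]
tool_rot: [1.567, 1.045, 1.538]
contact_force: [-2.6, 1.4, 6.8]
opening: 0.0307
```

```bash
python3 - <<'E'
from h import *
p,R,s=tool();g=p-.019*R[:,0];print(w2r(g),s['opening'],s['contact_force'])
z=snap('wrist','w15')
E
```

```text
[0.00332047 0.08544335 0.13740067] 0.03071151853459164 [-2.57229972  1.44170342  6.83283796]
```

View pics/w15.png

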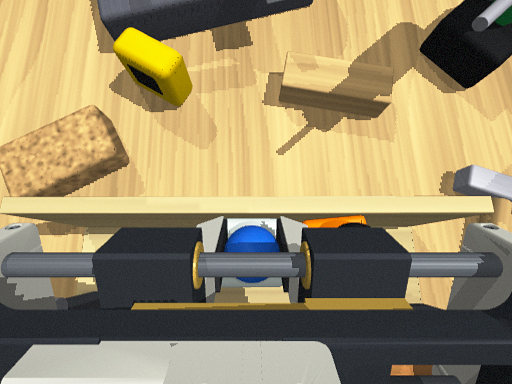

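Down on the plate (7 N). Release, and retreat.

Call:
move_arm:
  deltas:
    - {"dp": [0,0,0],"turn": [0,0,0]}
    - {"dp": [0,0,0],"turn": [0,0,0]}
    - {"dp": [0,0,0],"turn": [0,0,0]}
    - {"dp": [-0.03,0.0,0],"turn": [0,0,0]}
    - {"dp": [-0.07,0,0],"turn": [0,0,0]}
    - {"dp": [-0.12,0,0],"turn": [0,0,0]}
    - {"dp": [-0.16,0,0],"turn": [0,0,0]}
    - {"dp": [-0.16,0,0],"turn": [0,0,0]}
    - {"dp": [-0.16,0,0],"turn": [0,0,0]}
  hand: 0.038

```text
time: 18.45
tool_pos: [0.5737, 0.1024, 0.2582]
tool_rot: [1.568, 1.048, 1.539]
contact_force: [-1.2, -0.5, -1.2]
opening: 0.038
```

```bash
python3 - <<'E'
from h import *
z=snap('wrist','w16');P=cloud(z)
Q=(P-RK['o'])@Rr()
reg=lambda a,b,c,d,e,f:(Q[...,0]>a)&(Q[...,0]<b)&(Q[...,1]>c)&(Q[...,1]<d)&(Q[...,2]>e)&(Q[...,2]<f)
for n,m in [('wcap',mask(z,(100,100,40),(125,255,255))&reg(-.03,.035,.04,.12,.125,.2)),('wbody',reg(-.04,.033,.03,.108,.1,.12)),('acap',reg(.045,.11,.04,.12,.125,.2)),('abody',mask(z,(5,120,60),(16,255,255))&reg(.02,.12,.03,.13,.085,.12))]:
    q=Q[m];print(n,len(q),np.percentile(q,[2,50,98],axis=0).round(4).tolist())
    if 'cap' in n:
        A=np.c_[2*q,np.ones(len(q))];s=np.linalg.lstsq(A,(q**2).sum(1),rcond=None)[0];print(len(q),s[:3],np.sqrt(s[3]+s[:3]@s[:3]))
E
```

```text
wcap 600 [[-0.0131, 0.0719, 0.1367], [0.0013, 0.0834, 0.1479], [0.0147, 0.0978, 0.1524]]
600 [0.00097695 0.08696229 0.13682922] 0.015509774189817143
wbody 739 [[-0.0211, 0.0642, 0.101], [0.0024, 0.0745, 0.1085], [0.0236, 0.1063, 0.1165]]
acap 631 [[0.0475, 0.0699, 0.1364], [0.0602, 0.0818, 0.1477], [0.0752, 0.097, 0.1524]]
631 [0.06247719 0.08497951 0.13672972] 0.01562922497341661
abody 709 [[0.0388, 0.0609, 0.0875], [0.0502, 0.0721, 0.1083], [0.0823, 0.1047, 0.1167]]
```

View pics/w16.png

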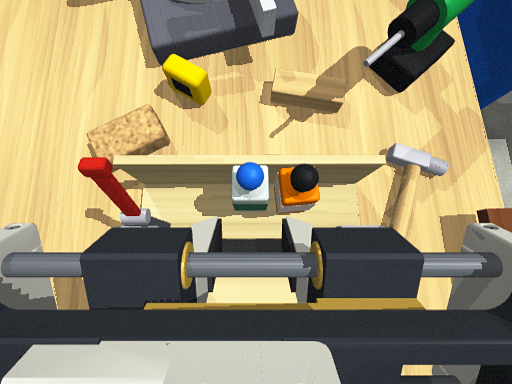

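```bash
python3 - <<'E'
from h import *
p,R0,s=tool();print(s['qpos'].round(2))
print('up');go([.55,-.10,.30],Rtool(40))
go([.53,-.20,.30],Rtool(90))
E
```

```text
[-0.23  0.44  1.41  0.52  1.43 -0.31]
up
dp [-0.1389, -0.1549, -0.0172] turn [-40.7, 10.84, -28.69] rows>=5.9
dp [-0.1892, -0.242, -0.0343] turn [-89.38, 23.9, -23.32] rows>=11.1
```

Call:
move_arm:
  deltas:
    - {"dp": [-0.189,-0.242,-0.034],"turn": [-89.4,23.9,-23.3]}
    - {"dp": [-0.189,-0.242,-0.034],"turn": [-89.4,23.9,-23.3]}
    - {"dp": [-0.189,-0.242,-0.034],"turn": [-89.4,23.9,-23.3]}
    - {"dp": [-0.189,-0.242,-0.034],"turn": [-89.4,23.9,-23.3]}
    - {"dp": [-0.189,-0.242,-0.034],"turn": [-89.4,23.9,-23.3]}
    - {"dp": [-0.189,-0.242,-0.034],"turn": [-89.4,23.9,-23.3]}
    - {"dp": [-0.189,-0.242,-0.034],"turn": [-89.4,23.9,-23.3]}
    - {"dp": [-0.189,-0.242,-0.034],"turn": [-89.4,23.9,-23.3]}
    - {"dp": [-0.189,-0.242,-0.034],"turn": [-89.4,23.9,-23.3]}
    - {"dp": [-0.189,-0.242,-0.034],"turn": [-89.4,23.9,-23.3]}
  hand: 0.06

```text
time: 19.5
tool_pos: [0.5307, -0.1991, 0.2985]
tool_rot: [0.856, 1.512, 2.28]
contact_force: [-0.2, 0.7, -0.1]
opening: 0.06
```

```bash
python3 - <<'E'
from h import *
go([.53,-.20,.30],Rtool(90))
E
```

```text
dp [-0.0015, 0.0007, -0.0009] turn [-8.43, 2.39, -2.38] rows>=1.1
```

Call:
move_arm:
  deltas:
    - {"dp": [0,0,0],"turn": [-4,1,-1]}
    - {"dp": [0,0,0],"turn": [-7,2,-2]}
    - {"dp": [0,0,0],"turn": [-7.5,2.2,-2.2]}
    - {"dp": [0,0,0],"turn": [-7.5,2.2,-2.2]}
    - {"dp": [0,0,0],"turn": [-7.5,2.2,-2.2]}

```text
time: 20.0
tool_pos: [0.5308, -0.1997, 0.2999]
tool_rot: [0.638, 1.566, 2.185]
contact_force: [0.6, -0.2, -0.1]
opening: 0.06
```

```bash
python3 - <<'E'
from h import *
go([.53,-.20,.30],Rtool(90))
z=snap('wrist','w17');P=cloud(z)
m=(P[...,0]>.35)&(P[...,0]<.8)&(P[...,1]>-.32)&(P[...,1]<-.1)&(P[...,2]>.028)&(P[...,2]<.042)
q=P[m];r=cv2.minAreaRect(q[:,:2].astype(np.float32)*1000);print(len(q),r,np.percentile(q[:,2],[5,50,95]))
m=mask(z,(22,180,100),(30,255,255))&m
q=P[m];r=cv2.minAreaRect(q[:,:2].astype(np.float32)*1000);print('yellow',len(q),r)
E
```

```text
dp [-0.0001, 0.0008, -0.0003] turn [-1.38, 0.22, -0.16] rows>=0.2
3665 ((562.3492431640625, -215.04234313964844), (36.559329986572266, 264.81719970703125), 89.41370391845703) [0.03484608 0.03629549 0.03762619]
yellow 1069 ((585.2037963867188, -215.19424438476562), (36.565223693847656, 81.26007080078125), 89.28866577148438)
```

View pics/w17.png

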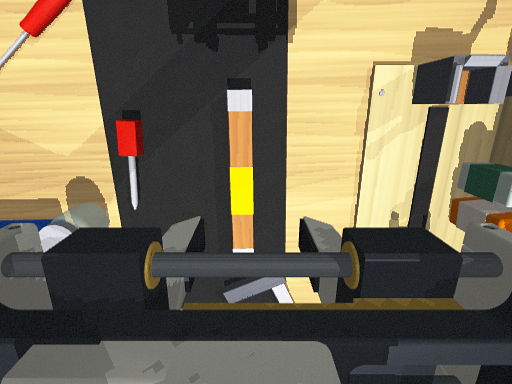

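```bash
python3 - <<'E'
from h import *
R=Rtool(89.4)
for zz in (.08,.008): go([.5253,-.2146,zz],R)
E
```

```text
dp [0.22, 0.0046, -0.0156] turn [-0.78, 0.2, -0.14] rows>=4.4
dp [0.292, 0.0045, -0.0159] turn [-0.78, 0.2, -0.14] rows>=5.8
```

Call:
move_arm:
  deltas:
    - {"dp": [0.2,0.0045,-0.0157],"turn": [-0.78,0.2,-0.14]}
    - {"dp": [0.2,0.0045,-0.0157],"turn": [-0.78,0.2,-0.14]}
    - {"dp": [0.2,0.0045,-0.0157],"turn": [-0.78,0.2,-0.14]}
    - {"dp": [0.2,0.0045,-0.0157],"turn": [-0.78,0.2,-0.14]}
    - {"dp": [0.23,0.0045,-0.0157],"turn": [-0.78,0.2,-0.14]}
    - {"dp": [0.26,0.0045,-0.0157],"turn": [-0.78,0.2,-0.14]}
    - {"dp": [0.291,0.0045,-0.0157],"turn": [-0.78,0.2,-0.14]}
    - {"dp": [0.291,0.0045,-0.0157],"turn": [-0.78,0.2,-0.14]}
    - {"dp": [0.291,0.0045,-0.0157],"turn": [-0.78,0.2,-0.14]}

```text
time: 20.95
tool_pos: [0.5256, -0.2149, 0.0097]
tool_rot: [-2.152, 1.57, -0.591]
contact_force: [-0.9, -0.1, 0.6]
opening: 0.0606
```

```bash
python3 - <<'E'
from h import *
go([.5253,-.2146,.008],Rtool(89.4))
z=snap('wrist','w18');P=cloud(z)
m=mask(z,(22,180,100),(30,255,255))&(P[...,2]>.028)&(P[...,2]<.042)
q=P[m];r=cv2.minAreaRect(q[:,:2].astype(np.float32)*1000);print('yellow',len(q),r)
E
```

```text
dp [0.0017, 0.0003, 0.0003] turn [0.01, -0.01, 0.02] rows>=0.0
yellow 1219 ((550.6913452148438, -214.9642333984375), (36.565086364746094, 13.529791831970215), 89.68109130859375)
```

View pics/w18.png

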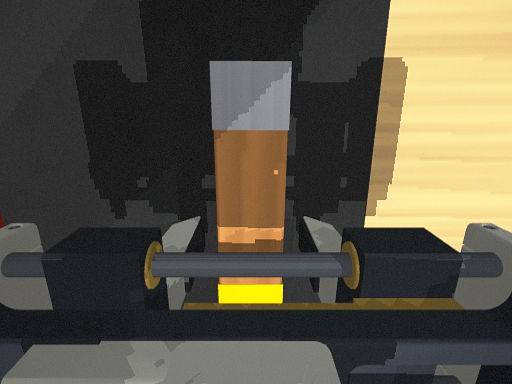

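Call:
move_arm:
  deltas:
    - {"dp": [0,0,0],"turn": [0,0,0]}
    - {"dp": [0,0,0],"turn": [0,0,0]}
    - {"dp": [0,0,0],"turn": [0,0,0]}
    - {"dp": [0,0,0],"turn": [0,0,0]}
    - {"dp": [0,0,0],"turn": [0,0,0]}
    - {"dp": [0,0,0],"turn": [0,0,0]}
  hand: 0.02
  squeeze: 55

```text
time: 21.6
tool_pos: [0.526, -0.215, 0.0105]
tool_rot: [-2.112, 1.568, -0.551]
contact_force: [-0.5, 0.3, 6.5]
opening: 0.0359
```

Call:
move_arm:
  deltas:
    - {"dp": [-0.01,0,0],"turn": [0,0,0]}
    - {"dp": [-0.02,0,0],"turn": [0,0,0]}
    - {"dp": [-0.05,0,0],"turn": [0,0,0]}
    - {"dp": [-0.08,0,0],"turn": [0,0,0]}
    - {"dp": [-0.12,0,0],"turn": [0,0,0]}
    - {"dp": [-0.15,0,0],"turn": [0,0,0]}
    - {"dp": [-0.15,0,0],"turn": [0,0,0]}
    - {"dp": [-0.15,0,0],"turn": [0,0,0]}

```text
time: 22.4
tool_pos: [0.5252, -0.2145, 0.1601]
tool_rot: [-2.132, 1.569, -0.571]
contact_force: [0.1, 0.0, -2.5]
opening: 0.0357
```

```bash
python3 - <<'E'
from h import *
p,R,s=tool();print(p,s['opening'],s['contact_force'],s['torque'])
z=snap('wrist','w19');P=cloud(z)
T=(P-p)@R
m=(abs(T[...,2])<.015)&(T[...,1]>.03)&(T[...,1]<.12)&(T[...,0]>-.06)&(T[...,0]<0)
q=T[m];k=np.polyfit(q[:,1],q[:,0],1);print('top face slope deg',np.degrees(np.arctan(k[0])),'at grip',k[1],'end',q[:,1].max())
m=(abs(T[...,2])<.03)&(T[...,1]>.03)&(T[...,1]<.12)&(T[...,0]>-.06)&(T[...,0]<0)
q=T[m];print(cv2.minAreaRect(q[:,1:3].astype(np.float32)*1000))
E
```

```text
[ 0.52520107 -0.21453309  0.16005755] 0.03569509555183853 [ 0.05639442  0.03812609 -2.51391014] [0.13869329 0.05472772 0.00149263]
top face slope deg -0.525237061872215 at grip -0.0254785764490943 end 0.09693915245860561
((63.477664947509766, 1.3089714050292969), (36.81481170654297, 66.92401123046875), 89.96717834472656)
```

View pics/w19.png

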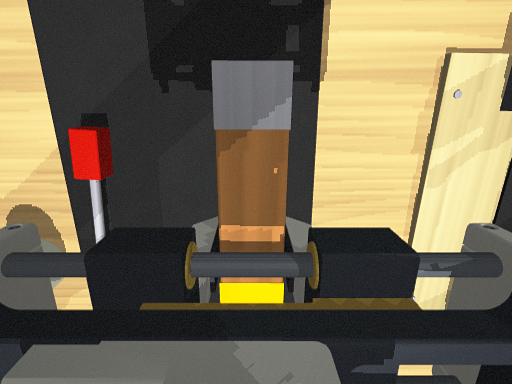

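```bash
python3 - <<'E'
from h import *
R=Rtool(88.4)
for zz in (.15,.12,.0575): print(r2w([-.0595,0,zz]).round(4));go(r2w([-.0595,0,zz]),R)
E
```

```text
[0.511  0.0903 0.15  ]
dp [0.0089, 0.0166, 0.3043] turn [1.04, 0.01, -0.03] rows>=6.1
[0.511  0.0903 0.12  ]
dp [0.0389, 0.0165, 0.3043] turn [1.04, 0.01, -0.03] rows>=6.1
[0.511  0.0903 0.0575]
dp [0.1014, 0.0165, 0.3043] turn [1.04, 0.01, -0.03] rows>=6.4
```

Call:
move_arm:
  deltas:
    - {"dp": [0.005,0.003,0.04],"turn": [0.2,0,0]}
    - {"dp": [0.009,0.006,0.08],"turn": [0.5,0,0]}
    - {"dp": [0.009,0.01,0.12],"turn": [1,0,0]}
    - {"dp": [0.009,0.0165,0.16],"turn": [1,0,0]}
    - {"dp": [0.009,0.0165,0.2],"turn": [1,0,0]}
    - {"dp": [0.009,0.0165,0.24],"turn": [1,0,0]}
    - {"dp": [0.009,0.0165,0.275],"turn": [1,0,0]}
    - {"dp": [0.009,0.0165,0.3],"turn": [1,0,0]}
    - {"dp": [0.009,0.0165,0.304],"turn": [1,0,0]}
    - {"dp": [0.009,0.0165,0.304],"turn": [1,0,0]}

```text
time: 23.45
tool_pos: [0.511, 0.0899, 0.149]
tool_rot: [2.15, 1.569, -2.588]
contact_force: [1.1, -0.3, -2.3]
opening: 0.0355
```

```bash
python3 - <<'E'
from h import *
p,R,s=tool();print(w2r(p),s['opening'],s['contact_force'])
z=snap('wrist','w20');s_=snap('scene','s20')
P=cloud(z);T=(P-p)@R;Q=(P-RK['o'])@Rr()
m=(abs(T[...,2])<.03)&(T[...,1]>.03)&(T[...,1]<.13)&(T[...,0]>-.035)&(T[...,0]<-.015)
q=Q[m];print('bar',np.percentile(q,[1,50,99],axis=0).round(4).tolist())
m=(Q[...,0]<-.1)&(Q[...,0]>-.17)&(abs(Q[...,1])<.06)&(Q[...,2]>.07)&(Q[...,2]<.1)
q=Q[m];print('lips',len(q),np.percentile(q,[1,50,99],axis=0).round(4).tolist())
cv2.imwrite('pics/s20z.png',cv2.resize(s_['p'][100:270,200:390,::-1],None,fx=3.4,fy=3.4,interpolation=cv2.INTER_CUBIC))
E
```

```text
[-0.05955767 -0.00040345  0.14899087] 0.03549812734489073 [ 1.07037696 -0.25662959 -2.31291767]
bar [[-0.1559, -0.0171, 0.1734], [-0.1272, 0.0007, 0.1752], [-0.0904, 0.0184, 0.1768]]
lips 1309 [[-0.1696, -0.035, 0.0862], [-0.1446, -0.0168, 0.0954], [-0.1148, 0.035, 0.0988]]
```

View pics/w20.png

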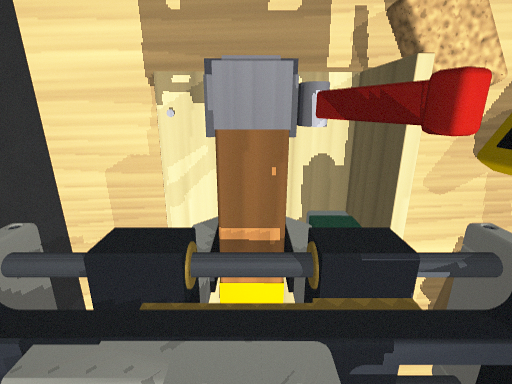

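View pics/s20z.png

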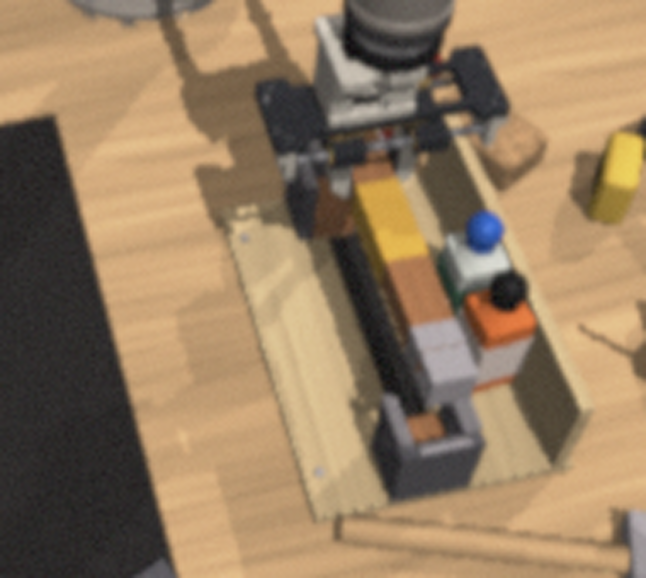

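Call:
move_arm:
  deltas:
    - {"dp": [0.02,0,-0.0003],"turn": [0,0,0]}
    - {"dp": [0.035,0,-0.0003],"turn": [0,0,0]}
    - {"dp": [0.045,0,-0.0003],"turn": [0,0,0]}
    - {"dp": [0.055,0,-0.0003],"turn": [0,0,0]}
    - {"dp": [0.065,0,-0.0003],"turn": [0,0,0]}
    - {"dp": [0.065,0,-0.0003],"turn": [0,0,0]}
    - {"dp": [0.065,0,-0.0003],"turn": [0,0,0]}

```text
time: 24.25
tool_pos: [0.5121, 0.089, 0.0854]
tool_rot: [-2.126, 1.569, -0.582]
contact_force: [-0.2, -0.3, -2.6]
opening: 0.0356
```

```bash
python3 - <<'E'
from h import *
p,R,s=tool();print(w2r(p),s['opening'],s['contact_force'],s['torque'])
z=snap('wrist','w21')
E
```

```text
[-0.05840908 -0.00120261  0.085438  ] 0.03561541482460744 [-0.19275337 -0.27289512 -2.5803444 ] [ 0.13355322 -0.01734148  0.00671517]
```

View pics/w21.png

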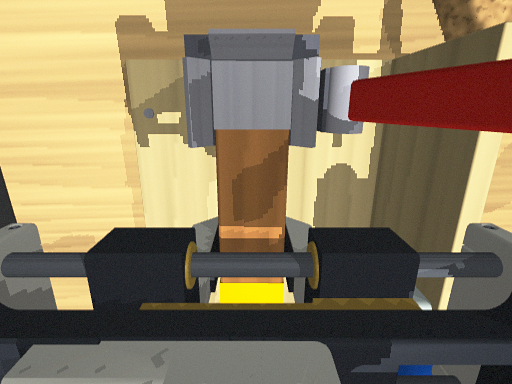

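Call:
move_arm:
  deltas:
    - {"dp": [0.003,0.001,0],"turn": [0,0,0]}
    - {"dp": [0.006,0.0015,0],"turn": [0,0,0]}
    - {"dp": [0.009,0.0015,0],"turn": [0,0,0]}
    - {"dp": [0.012,0.0015,0],"turn": [0,0,0]}

```text
time: 24.7
tool_pos: [0.5104, 0.0892, 0.0732]
tool_rot: [-2.085, 1.569, -0.541]
contact_force: [-0.1, -0.3, -3.1]
opening: 0.0359
```

Call:
move_arm:
  deltas:
    - {"dp": [0.003,0,0],"turn": [0,0,0]}
    - {"dp": [0.006,0,0],"turn": [0,0,0]}
    - {"dp": [0.009,0,0],"turn": [0,0,0]}
    - {"dp": [0.012,0,0],"turn": [0,0,0]}

```text
time: 25.1
tool_pos: [0.5105, 0.0891, 0.0611]
tool_rot: [-2.154, 1.569, -0.611]
contact_force: [-0.6, 0.6, -2.0]
opening: 0.0356
```

```bash
python3 - <<'E'
from h import *
p,R,s=tool();print(w2r(p),s['opening'],s['contact_force'],s['torque'])
z=snap('wrist','w22')
E
```

```text
[-0.06003583 -0.00112794  0.0611071 ] 0.035618091798484346 [-0.5582173   0.56567737 -2.00776966] [ 0.10597854 -0.00431558  0.02791875]
```

View pics/w22.png

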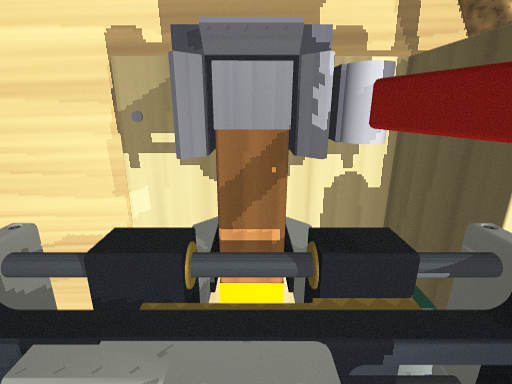

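Call:
move_arm:
  deltas:
    - {"dp": [0.002,0,0.0005],"turn": [0,0,0]}
    - {"dp": [0.003,0,0.0005],"turn": [0,0,0]}
    - {"dp": [0.004,0,0.0005],"turn": [0,0,0]}
    - {"dp": [0.005,0,0.0005],"turn": [0,0,0]}
    - {"dp": [0.005,0,0.0005],"turn": [0,0,0]}

```text
time: 25.65
tool_pos: [0.5104, 0.0897, 0.0563]
tool_rot: [-2.193, 1.569, -0.649]
contact_force: [-0.1, 0.2, -2.6]
opening: 0.0351
```

Call:
move_arm:
  deltas:
    - {"dp": [0.001,0,0],"turn": [0,0,0]}
    - {"dp": [0.002,0,0],"turn": [0,0,0]}
    - {"dp": [0.002,0,0],"turn": [0,0,0]}

```text
time: 25.95
tool_pos: [0.5106, 0.0897, 0.0555]
tool_rot: [-1.935, 1.569, -0.391]
contact_force: [-3.5, -0.4, 7.6]
opening: 0.0356
```

Call:
move_arm:
  deltas:
    - {"dp": [0,0,0],"turn": [0,0,0]}
    - {"dp": [0,0,0],"turn": [0,0,0]}
    - {"dp": [0,0,0],"turn": [0,0,0]}
    - {"dp": [-0.02,0,0],"turn": [0,0,0]}
    - {"dp": [-0.05,0,0],"turn": [0,0,0]}
    - {"dp": [-0.1,0,0],"turn": [0,0,0]}
    - {"dp": [-0.15,0,0],"turn": [0,0,0]}
    - {"dp": [-0.18,0,0],"turn": [0,0,0]}
    - {"dp": [-0.18,0,0],"turn": [0,0,0]}
  hand: 0.05

```text
time: 26.85
tool_pos: [0.5126, 0.0899, 0.2392]
tool_rot: [-1.588, 1.56, -0.044]
contact_force: [-0.6, 0.6, -0.0]
opening: 0.0496
```

```bash
python3 - <<'E'
from h import *
# viewing pose for front of hinge pillar and pin: move toward pin with az -90.. show both goes
z=snap('wrist','w23');s=snap('scene','s23')
cv2.imwrite('pics/s23z.png',cv2.resize(s['p'][100:270,200:390,::-1],None,fx=3.4,fy=3.4,interpolation=cv2.INTER_CUBIC))
Q=(cloud(z)-RK['o'])@Rr()
reg=lambda a,b,c,d,e,f:(Q[...,0]>a)&(Q[...,0]<b)&(Q[...,1]>c)&(Q[...,1]<d)&(Q[...,2]>e)&(Q[...,2]<f)
q=Q[reg(-.17,.17,-.019,.022,.077,.085)];print(np.percentile(q,[1,50,99],axis=0).round(4))
q=Q[reg(-.05,.05,-.03,.03,.077,.085)&mask(z,(22,150,80),(32,255,255))];print('yel',len(q),np.percentile(q,[1,50,99],axis=0).round(4) if len(q) else 0)
p,R,st=tool();print(st['qpos'].round(2),p)
go([.50,-.38,.30],Rtool(-90))
E
```

```text
[[-0.1561 -0.0175  0.0795]
 [-0.0541  0.0002  0.0813]
 [ 0.1259  0.0185  0.083 ]]
yel 1724 [[-0.0404 -0.0176  0.0799]
 [-0.0028  0.0001  0.0815]
 [ 0.0381  0.0182  0.0831]]
[ 0.03  0.32  1.53 -0.    1.29 -1.52] [0.51029569 0.08978732 0.2344932 ]
dp [-0.0652, -0.0026, -0.4699] turn [178.44, 0.19, 0.06] rows>=20.8
```

View pics/s23z.png

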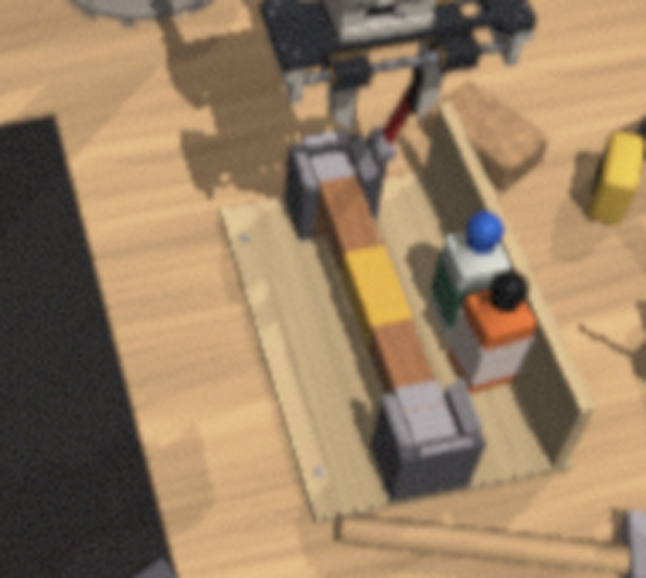

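View pics/w23.png

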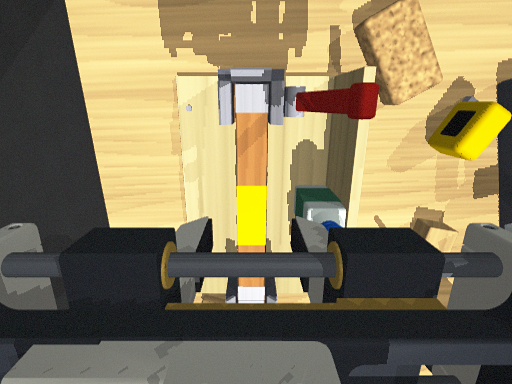

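Call:
move_arm:
  deltas:
    - {"dp": [-0.05,0,-0.03],"turn": [8,0,0]}
    - {"dp": [-0.065,0,-0.07],"turn": [16,0,0]}
    - {"dp": [-0.065,0,-0.1],"turn": [24,0,0]}
    - {"dp": [-0.065,0,-0.12],"turn": [32,0,0]}
    - {"dp": [-0.065,0,-0.15],"turn": [40,0,0]}
    - {"dp": [-0.065,0,-0.17],"turn": [48,0,0]}
    - {"dp": [-0.065,0,-0.19],"turn": [56,0,0]}
    - {"dp": [-0.065,0,-0.21],"turn": [64,0,0]}
    - {"dp": [-0.065,0,-0.23],"turn": [72,0,0]}
    - {"dp": [-0.065,0,-0.25],"turn": [80,0,0]}
  hand: 0.06

```text
time: 27.95
tool_pos: [0.5027, -0.1607, 0.2973]
tool_rot: [2.591, 1.568, 2.732]
contact_force: [0.8, 0.5, 0.3]
opening: 0.0601
```

```bash
python3 - <<'E'
from h import *
go([.48,-.38,.30],Rtool(-90))
E
```

```text
dp [-0.0029, -0.2139, -0.0534] turn [98.1, -0.17, 0.05] rows>=11.4
```

Call:
move_arm:
  deltas:
    - {"dp": [0,-0.213,-0.053],"turn": [98.1,0,0]}
    - {"dp": [0,-0.213,-0.053],"turn": [98.1,0,0]}
    - {"dp": [0,-0.213,-0.053],"turn": [98.1,0,0]}
    - {"dp": [0,-0.213,-0.053],"turn": [98.1,0,0]}
    - {"dp": [0,-0.213,-0.053],"turn": [98.1,0,0]}
    - {"dp": [0,-0.213,-0.053],"turn": [98.1,0,0]}
    - {"dp": [0,-0.213,-0.053],"turn": [98.1,0,0]}
    - {"dp": [0,-0.213,-0.053],"turn": [98.1,0,0]}
    - {"dp": [0,-0.213,-0.053],"turn": [98.1,0,0]}
    - {"dp": [0,-0.213,-0.053],"turn": [98.1,0,0]}

```text
time: 28.95
tool_pos: [0.4818, -0.3783, 0.297]
tool_rot: [-2.683, 1.568, 2.241]
contact_force: [-0.6, 0.3, -0.0]
opening: 0.0601
```

Call:
move_arm:
  deltas:
    - {"dp": [0,0,0],"turn": [8,0,0]}
    - {"dp": [0,0,0],"turn": [13,0,0]}
    - {"dp": [0,0,0],"turn": [13,0,0]}

```text
time: 29.25
tool_pos: [0.4818, -0.3783, 0.2973]
tool_rot: [-2.453, 1.568, 2.25]
contact_force: [0.1, -0.4, -0.1]
opening: 0.06
```

```bash
python3 - <<'E'
from h import *
go([.48,-.38,.30],Rtool(-90))
z=snap('wrist','w24');P=cloud(z)
m=(mask(z,(0,120,60),(7,255,255))|mask(z,(173,120,60),(180,255,255)))&(P[...,2]>.02)&(P[...,2]<.045)
n,l,st,_=cv2.connectedComponentsWithStats(m.astype(np.uint8))
for i in range(1,n):
    if st[i,4]>50:
        q=P[l==i];print(st[i],np.percentile(q[:,2],[5,50,95]),cv2.minAreaRect(q[:,:2].astype(np.float32)*1000))
E
```

```text
dp [-0.0027, -0.0018, 0.0017] turn [-0.55, -0.12, 0.1] rows>=0.1
[251 128  22  37 678] [0.02840851 0.02998742 0.03133909] ((497.1340026855469, -392.3139953613281), (30.082401275634766, 54.88766860961914), 85.45149993896484)
```

View pics/w24.png

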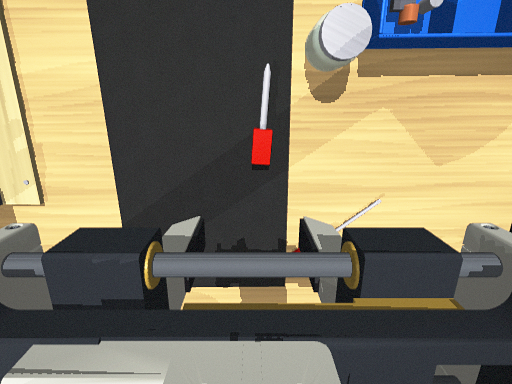

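```bash
python3 - <<'E'
from h import *
R=Rtool(-94.5)
for zz in (.09,.005): go([.497,-.3923,zz],R)
E
```

```text
dp [0.2076, 0.0154, 0.0143] turn [4.11, -0.1, 0.08] rows>=4.2
dp [0.2926, 0.0155, 0.0144] turn [4.11, -0.1, 0.08] rows>=5.9
```

Call:
move_arm:
  deltas:
    - {"dp": [0.05,0.0155,0.0143],"turn": [4.1,-0.1,0.1]}
    - {"dp": [0.1,0.0155,0.0143],"turn": [4.1,-0.1,0.1]}
    - {"dp": [0.15,0.0155,0.0143],"turn": [4.1,-0.1,0.1]}
    - {"dp": [0.2,0.0155,0.0143],"turn": [4.1,-0.1,0.1]}
    - {"dp": [0.24,0.0155,0.0143],"turn": [4.1,-0.1,0.1]}
    - {"dp": [0.27,0.0155,0.0143],"turn": [4.1,-0.1,0.1]}
    - {"dp": [0.292,0.0155,0.0143],"turn": [4.1,-0.1,0.1]}
    - {"dp": [0.292,0.0155,0.0143],"turn": [4.1,-0.1,0.1]}
    - {"dp": [0.292,0.0155,0.0143],"turn": [4.1,-0.1,0.1]}

```text
time: 30.2
tool_pos: [0.4978, -0.3931, 0.0075]
tool_rot: [0.937, 1.568, -0.712]
contact_force: [-0.6, 0.3, 0.9]
opening: 0.0599
```

```bash
python3 - <<'E'
from h import *
print(tool()[0]);z=snap('wrist','w25')
E
```

```text
[ 0.49781182 -0.39307771  0.00745801]
```

View pics/w25.png

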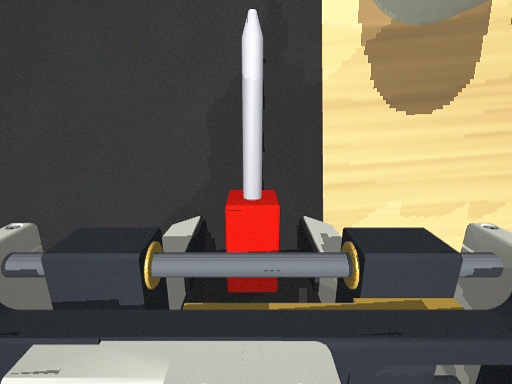

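Aligned; go 2 mm lower and close.

Call:
move_arm:
  deltas:
    - {"dp": [0.002,0,0],"turn": [0,0,0]}
    - {"dp": [0.002,0,0],"turn": [0,0,0]}

```text
time: 30.45
tool_pos: [0.4984, -0.3937, 0.007]
tool_rot: [0.898, 1.565, -0.753]
contact_force: [-0.6, -0.1, 0.9]
opening: 0.0599
```

Call:
move_arm:
  deltas:
    - {"dp": [0,0,0],"turn": [0,0,0]}
    - {"dp": [0,0,0],"turn": [0,0,0]}
    - {"dp": [0,0,0],"turn": [0,0,0]}
    - {"dp": [0,0,0],"turn": [0,0,0]}
    - {"dp": [0,0,0],"turn": [0,0,0]}
    - {"dp": [0,0,0],"turn": [0,0,0]}
    - {"dp": [0,0,0],"turn": [0,0,0]}
  hand: 0.015
  squeeze: 50

```text
time: 31.15
tool_pos: [0.4979, -0.3933, 0.0058]
tool_rot: [0.9, 1.567, -0.751]
contact_force: [-0.3, -0.2, 1.0]
opening: 0.0297
```

Call:
move_arm:
  deltas:
    - {"dp": [-0.02,0,0],"turn": [0,0,0]}
    - {"dp": [-0.05,0,0],"turn": [0,0,0]}
    - {"dp": [-0.09,0,0],"turn": [0,0,0]}
    - {"dp": [-0.13,0,0],"turn": [0,0,0]}
    - {"dp": [-0.15,0,0],"turn": [0,0,0]}
    - {"dp": [-0.15,0,0],"turn": [0,0,0]}

```text
time: 31.75
tool_pos: [0.4988, -0.394, 0.1592]
tool_rot: [0.886, 1.56, -0.765]
contact_force: [1.1, 0.3, -1.8]
opening: 0.0295
```

```bash
cat >> h.py <<'E'
def pinpose(z,p,R):
    """shaft in tool frame from wrist cloud: fit line"""
    T=(cloud(z)-p)@R
    hsv=cv2.cvtColor(z['p'],cv2.COLOR_RGB2HSV)
    m=(abs(T[...,2])<.02)&(T[...,1]>.025)&(T[...,1]<.14)&(T[...,0]>-.035)&(T[...,0]<.02)&(hsv[...,1]<60)
    q=T[m]; ys=[];c=[]
    for a in np.arange(.03,.135,.005):
        k=q[(q[:,1]>=a)&(q[:,1]<a+.005)]
        if len(k)>15: ys.append(a+.0025);c.append([np.percentile(k[:,0],3),(k[:,2].min()+k[:,2].max())/2,k[:,2].max()-k[:,2].min()])
    c=np.array(c);ys=np.array(ys);return ys,c,q
E
python3 - <<'E'
from h import *
p,R,s=tool();print(p,s['opening'],s['contact_force'])
z=snap('wrist','w26');ys,c,q=pinpose(z,p,R)
print(np.c_[ys,c].round(4));print(q[:,1].max())
g=(ys<.1);print(np.polyfit(ys[g],c[g,0],1),np.polyfit(ys[g],c[g,1],1))
E
```

```text
[ 0.49876864 -0.3939754   0.15918546] 0.029548401991643845 [ 1.13347266  0.31783853 -1.77666776]
[[ 0.0325 -0.0153 -0.001   0.0109]
 [ 0.0375 -0.0153 -0.001   0.0107]
 [ 0.0425 -0.0154 -0.001   0.0107]
 [ 0.0475 -0.0153 -0.001   0.0106]
 [ 0.0525 -0.0153 -0.001   0.0105]
 [ 0.0575 -0.0153 -0.001   0.0103]
 [ 0.0625 -0.0153 -0.001   0.0102]
 [ 0.0675 -0.0153 -0.001   0.0101]
 [ 0.0725 -0.0155 -0.0013  0.0106]
 [ 0.0775 -0.0152 -0.0013  0.0105]
 [ 0.0825 -0.0153 -0.001   0.0109]
 [ 0.0875 -0.0153 -0.001   0.0109]
 [ 0.0925 -0.0151 -0.0009  0.0107]
 [ 0.0975 -0.0154 -0.0009  0.0106]
 [ 0.1025 -0.0152 -0.001   0.0105]
 [ 0.1075 -0.0153 -0.001   0.0104]
 [ 0.1125 -0.0146 -0.0009  0.0103]
 [ 0.1175 -0.0129 -0.0009  0.0072]
 [ 0.1225 -0.0112 -0.0012  0.0038]]
0.12121337572677177
[ 0.00072754 -0.01536017] [-2.59363202e-05 -1.03068781e-03]
```

View pics/w26.png

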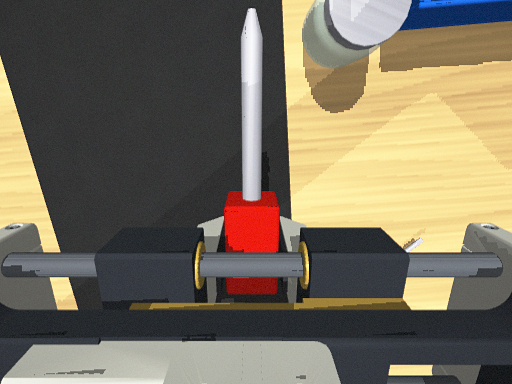

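```bash
python3 - <<'E'
from h import *
R=Rtool(-1.6)
print(r2w([.138,-.18,.16]));go(r2w([.138,-.18,.16]),R)
E
```

```text
[ 0.70342494 -0.09517965  0.16      ]
dp [-0.0038, 0.1811, -0.3134] turn [-93.0, 0.38, -0.03] rows>=10.8
```

Call:
move_arm:
  deltas:
    - {"dp": [0,0.06,-0.1],"turn": [-25,0.1,0]}
    - {"dp": [0,0.06,-0.1],"turn": [-25,0.1,0]}
    - {"dp": [0,0.06,-0.1],"turn": [-25,0.1,0]}
    - {"dp": [0,0.12,-0.2],"turn": [-50,0.2,0]}
    - {"dp": [0,0.12,-0.2],"turn": [-50,0.2,0]}
    - {"dp": [0,0.12,-0.2],"turn": [-50,0.2,0]}
    - {"dp": [-0.003,0.181,-0.313],"turn": [-93,0.4,0]}
    - {"dp": [-0.003,0.181,-0.313],"turn": [-93,0.4,0]}
    - {"dp": [-0.003,0.181,-0.313],"turn": [-93,0.4,0]}
    - {"dp": [-0.003,0.181,-0.313],"turn": [-93,0.4,0]}

```text
time: 32.8
tool_pos: [0.7036, -0.0903, 0.1547]
tool_rot: [2.559, 1.564, 2.392]
contact_force: [-0.0, -1.0, -2.1]
opening: 0.0294
```

```bash
python3 - <<'E'
from h import *
R=Rtool(-1.6)
print(tool()[0],tool()[2]['opening']);go(r2w([.138,-.18,.16]),R);go(r2w([.1385,-.18,.0535]),R)
E
```

```text
[ 0.70363608 -0.09027794  0.1546937 ] 0.02943223988735386
dp [-0.0053, -0.0048, 0.0006] turn [-7.98, -0.3, -0.23] rows>=0.9
dp [0.1012, -0.0052, 0.0017] turn [-7.98, -0.3, -0.23] rows>=2.0
```

Call:
move_arm:
  deltas:
    - {"dp": [0,-0.005,0.001],"turn": [-8,-0.3,-0.2]}
    - {"dp": [0,-0.005,0.001],"turn": [-8,-0.3,-0.2]}
    - {"dp": [0.03,-0.005,0.0015],"turn": [-8,-0.3,-0.2]}
    - {"dp": [0.06,-0.005,0.0015],"turn": [-8,-0.3,-0.2]}
    - {"dp": [0.09,-0.005,0.0015],"turn": [-8,-0.3,-0.2]}
    - {"dp": [0.101,-0.005,0.0015],"turn": [-8,-0.3,-0.2]}
    - {"dp": [0.101,-0.005,0.0015],"turn": [-8,-0.3,-0.2]}
    - {"dp": [0.101,-0.005,0.0015],"turn": [-8,-0.3,-0.2]}

```text
time: 33.6
tool_pos: [0.7041, -0.1006, 0.0583]
tool_rot: [-0.368, 1.565, -0.408]
contact_force: [1.1, -0.0, -1.0]
opening: 0.0297
```

```bash
python3 - <<'E'
from h import *
p,R,s=tool();print(w2r(p),s['opening']);go(r2w([.1385,-.18,.0535]),Rtool(-1.6))
z=snap('wrist','w27')
Q=(cloud(z)-RK['o'])@Rr();hsv=cv2.cvtColor(z['p'],cv2.COLOR_RGB2HSV)
reg=lambda a,b,c,d,e,f:(Q[...,0]>a)&(Q[...,0]<b)&(Q[...,1]>c)&(Q[...,1]<d)&(Q[...,2]>e)&(Q[...,2]<f)
q=Q[reg(.09,.18,-.15,-.075,.05,.08)&(hsv[...,1]<60)];print('shaft',len(q),np.percentile(q,[1,50,99],axis=0).round(4).tolist())
q=Q[reg(.10,.18,-.06,.06,.082,.1)];print('cheek tops',len(q),np.percentile(q,[1,50,99],axis=0).round(4).tolist())
q=Q[reg(.10,.18,-.06,-.03,.015,.08)];print('front face',len(q),np.percentile(q,[1,50,99],axis=0).round(4).tolist())
# hole: points deeper than front face seen through
q=Q[reg(.12,.16,-.033,-.015,.05,.08)];print('in hole',len(q),np.percentile(q,[1,50,99],axis=0).round(4).tolist() if len(q) else '')
cv2.imwrite('pics/w27z.png',cv2.resize(z['p'][0:260,120:400,::-1],None,fx=2.3,fy=2.3,interpolation=cv2.INTER_CUBIC))
E
```

```text
[ 0.13884235 -0.1853781   0.05832519] 0.029655676502889517
dp [0.0048, 0.0054, -0.0004] turn [-0.71, 0.31, 0.12] rows>=0.1
shaft 3110 [[0.134, -0.1491, 0.0676], [0.1393, -0.1082, 0.0718], [0.145, -0.0757, 0.0738]]Traceback (most recent call last):
  File "<stdin>", line 7, in <module>
    return _quantile_unchecked(
        a, q, axis, out, overwrite_input, method, keepdims, weights)
    return _ureduce(a,
                    func=_quantile_ureduce_func,
    ...<5 lines>...
                    overwrite_input=overwrite_input,
                    method=method)
    r = func(a, **kwargs)
    result = _quantile(arr,
                       quantiles=q,
    ...<2 lines>...
                       out=out,
                       weights=wgt)
    slices_having_nans = np.isnan(arr[-1, ...])
                                  ~~~^^^^^^^^^
IndexError: index -1 is out of bounds for axis 0 with size 0
```

```bash
python3 - <<'E'
from h import *
z=load('pics/w27.npz')
cv2.imwrite('pics/w27z.png',cv2.resize(z['p'][0:260,120:400,::-1],None,fx=2.3,fy=2.3,interpolation=cv2.INTER_CUBIC))
Q=(cloud(z)-RK['o'])@Rr();print(Q[20,250],Q[60,250],Q[5,200])
E
```

```text
[ 0.13925949 -0.06881064  0.07177639] [ 0.13900552 -0.08597827  0.07169611] [ 0.10682207 -0.04345772  0.01058596]
```

View pics/w27z.png

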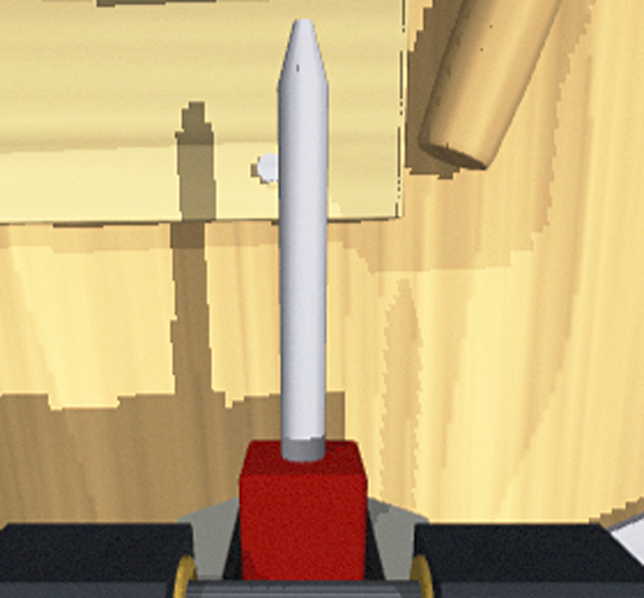

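Call:
move_arm:
  deltas:
    - {"dp": [0.005,0.005,-0.0012],"turn": [-0.7,0.3,0.1]}
    - {"dp": [0.005,0.005,-0.0012],"turn": [-0.7,0.3,0.1]}
    - {"dp": [0.005,0.005,-0.0012],"turn": [-0.7,0.3,0.1]}
    - {"dp": [0.005,0.005,-0.0012],"turn": [-0.7,0.3,0.1]}

```text
time: 34.05
tool_pos: [0.7028, -0.0953, 0.0529]
tool_rot: [-2.391, 1.57, -2.417]
contact_force: [-0.4, 0.6, -1.2]
opening: 0.0299
```

```bash
python3 - <<'E'
from h import *
p,R,s=tool();print(w2r(p),s['opening'],s['contact_force'])
go(r2w([.1375,-.18,.0533]),Rtool(-1.6))
z=snap('wrist','w28');Q=(cloud(z)-RK['o'])@Rr();hsv=cv2.cvtColor(z['p'],cv2.COLOR_RGB2HSV)
for a in (-.145,-.12,-.095):
    m=(abs(Q[...,0]-.138)<.012)&(abs(Q[...,1]-a)<.004)&(Q[...,2]>.045)&(hsv[...,1]<60);q=Q[m];print(a,(q[:,0].min()+q[:,0].max())/2,np.percentile(q[:,2],97))
E
```

```text
[ 0.13734491 -0.18012789  0.05294622] 0.029856510808647797 [-0.38866167  0.56188007 -1.16232625]
dp [-0.0004, 0.0001, 0.0002] turn [0.07, -0.02, 0.02] rows>=0.0
-0.145 0.13799282833276455 0.1361179661491471
-0.12 0.13700208856130847 0.06848054297667457
-0.095 0.13671463970404282 0.06804059274709268
```

Call:
move_arm:
  deltas:
    - {"dp": [0,0.01,0],"turn": [0,0,0]}
    - {"dp": [0,0.018,0],"turn": [0,0,0]}
    - {"dp": [0,0.024,0],"turn": [0,0,0]}
    - {"dp": [0,0.03,0],"turn": [0,0,0]}
    - {"dp": [0,0.034,0],"turn": [0,0,0]}
    - {"dp": [0,0.034,0],"turn": [0,0,0]}

```text
time: 34.7
tool_pos: [0.7035, -0.0605, 0.0525]
tool_rot: [-3.033, 1.57, -3.059]
contact_force: [-0.3, 0.8, -1.2]
opening: 0.0296
```

```bash
python3 - <<'E'
from h import *
p,R,s=tool();print(w2r(p),s['opening'],s['contact_force'])
z=snap('wrist','w29')
cv2.imwrite('pics/w29z.png',cv2.resize(z['p'][0:260,120:400,::-1],None,fx=2.3,fy=2.3,interpolation=cv2.INTER_CUBIC))
E
```

```text
[ 0.13712669 -0.1452938   0.05252201] 0.029575603608613697 [-0.30031788  0.77100944 -1.24540806]
```

View pics/w29z.png

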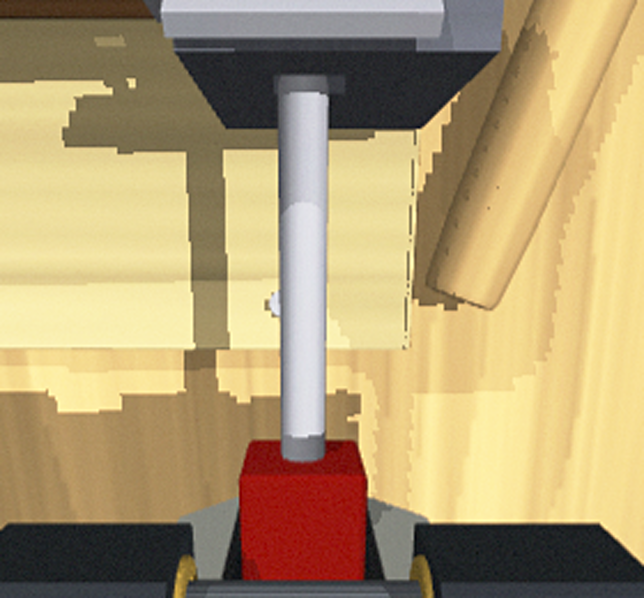

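Call:
move_arm:
  deltas:
    - {"dp": [-0.0005,0,0.001],"turn": [0,0,0]}
    - {"dp": [-0.0005,0.008,0.001],"turn": [0,0,0]}
    - {"dp": [-0.0005,0.016,0.001],"turn": [0,0,0]}
    - {"dp": [-0.0005,0.024,0.001],"turn": [0,0,0]}
    - {"dp": [-0.0005,0.03,0.001],"turn": [0,0,0]}
    - {"dp": [-0.0005,0.03,0.001],"turn": [0,0,0]}

```text
time: 35.35
tool_pos: [0.7053, -0.0299, 0.053]
tool_rot: [3.084, 1.57, 3.059]
contact_force: [0.1, 0.7, -0.6]
opening: 0.0296
```

Call:
move_arm:
  deltas:
    - {"dp": [0,0.008,0],"turn": [0,0,0]}
    - {"dp": [0,0.016,0],"turn": [0,0,0]}
    - {"dp": [0,0.024,0],"turn": [0,0,0]}
    - {"dp": [0,0.032,0],"turn": [0,0,0]}
    - {"dp": [0,0.04,0],"turn": [0,0,0]}
    - {"dp": [0,0.04,0],"turn": [0,0,0]}

```text
time: 35.95
tool_pos: [0.7063, 0.0102, 0.053]
tool_rot: [3.005, 1.57, 2.98]
contact_force: [-0.6, 0.5, -1.0]
opening: 0.0301
```

```bash
python3 - <<'E'
from h import *
p,R,s=tool();print(w2r(p),s['opening'],s['contact_force'])
z=snap('wrist','w30')
cv2.imwrite('pics/w30z.png',cv2.resize(z['p'][0:260,120:400,::-1],None,fx=2.3,fy=2.3,interpolation=cv2.INTER_CUBIC))
E
```

```text
[ 0.13795804 -0.0745728   0.05300113] 0.030088571525365548 [-0.58393386  0.49510769 -0.98180527]
```

View pics/w30z.png

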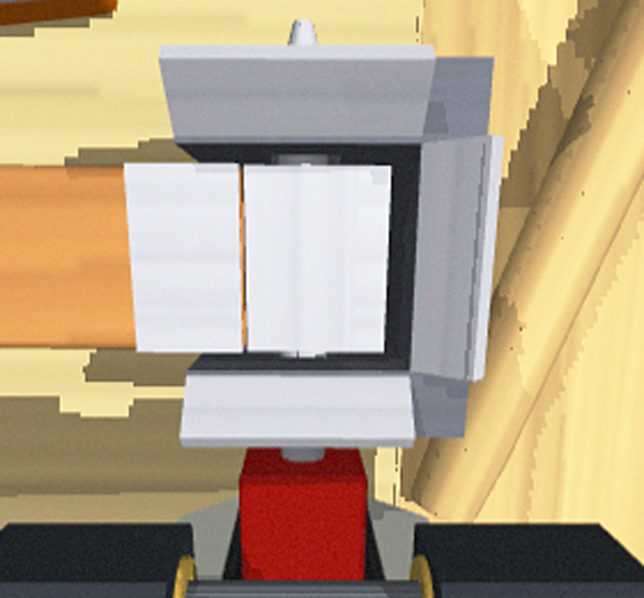

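Passing through knuckle and rear cheek already. Push the last 12–14 mm to contact.

Call:
move_arm:
  deltas:
    - {"dp": [0,0.004,0],"turn": [0,0,0]}
    - {"dp": [0,0.008,0],"turn": [0,0,0]}
    - {"dp": [0,0.01,0],"turn": [0,0,0]}
    - {"dp": [0,0.012,0],"turn": [0,0,0]}
    - {"dp": [0,0.013,0],"turn": [0,0,0]}
    - {"dp": [0,0.013,0],"turn": [0,0,0]}

```text
time: 36.6
tool_pos: [0.7067, 0.0217, 0.053]
tool_rot: [-2.957, 1.57, -2.984]
contact_force: [0.4, -0.6, -1.0]
opening: 0.0294
```

Call:
move_arm:
  deltas:
    - {"dp": [0,0.001,0],"turn": [0,0,0]}
    - {"dp": [0,0.002,0],"turn": [0,0,0]}
    - {"dp": [0,0.003,0],"turn": [0,0,0]}
    - {"dp": [0,0.003,0],"turn": [0,0,0]}

```text
time: 37.0
tool_pos: [0.7067, 0.0224, 0.0531]
tool_rot: [-1.94, 1.567, -1.967]
contact_force: [-1.4, -7.4, -0.9]
opening: 0.0297
```

```bash
python3 - <<'E'
from h import *
p,R,s=tool();print(w2r(p),s['opening'],s['contact_force'])
z=snap('wrist','w31')
cv2.imwrite('pics/w31z.png',cv2.resize(z['p'][0:260,120:400,::-1],None,fx=2.3,fy=2.3,interpolation=cv2.INTER_CUBIC))
E
```

```text
[ 0.13804189 -0.06238076  0.05305271] 0.02969712354622666 [-1.44511261 -7.37018104 -0.92310583]
```

View pics/w31z.png

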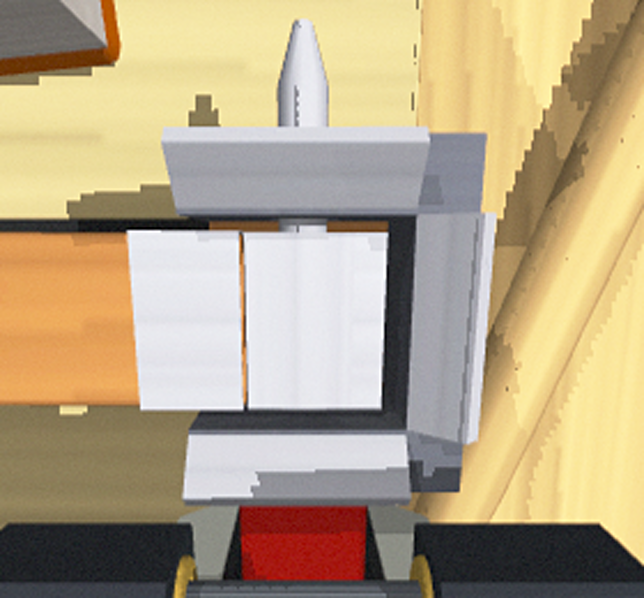

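Call:
move_arm:
  deltas:
    - {"dp": [0,0.0015,0],"turn": [0,0,0]}
    - {"dp": [0,0.0015,0],"turn": [0,0,0]}
    - {"dp": [0,0.0015,0],"turn": [0,0,0]}

```text
time: 37.35
tool_pos: [0.7067, 0.0224, 0.0531]
tool_rot: [-1.843, 1.566, -1.871]
contact_force: [-1.9, -11.2, -1.1]
opening: 0.0297
```

Firmly seated. Release and back off upwards.

Call:
move_arm:
  deltas:
    - {"dp": [0,-0.003,0],"turn": [0,0,0]}
    - {"dp": [0,-0.003,0],"turn": [0,0,0]}
    - {"dp": [0,-0.003,0],"turn": [0,0,0]}
    - {"dp": [0,-0.003,0],"turn": [0,0,0]}
    - {"dp": [-0.03,-0.003,0],"turn": [0,0,0]}
    - {"dp": [-0.07,-0.003,0],"turn": [0,0,0]}
    - {"dp": [-0.12,-0.003,0],"turn": [0,0,0]}
    - {"dp": [-0.17,-0.003,0],"turn": [0,0,0]}
    - {"dp": [-0.17,-0.003,0],"turn": [0,0,0]}
  hand: 0.05

```text
time: 38.25
tool_pos: [0.7101, 0.0236, 0.2328]
tool_rot: [-0.046, 1.556, -0.072]
contact_force: [0.3, 0.1, 0.8]
opening: 0.0498
```

```bash
python3 - <<'E'
from h import *
p,R,s=tool();print(w2r(p),s['opening'],s['contact_force'])
z=snap('wrist','w32')
g=lambda th:np.array([0.046-.1*np.cos(th),.104+.1*np.sin(th)])
y,h=g(1.9);print(y,h)
R=Rtool(-1.6)
go(r2w([-.02,.0,.26]),R)
E
```

```text
[ 0.14136166 -0.06112488  0.23278289] 0.04984186513595685 [0.26858367 0.11430803 0.83582595]
0.07832895668635034 0.19863000876874143
dp [-0.033, 0.0614, -0.1596] turn [0.11, 0.5, 0.02] rows>=3.5
```

View pics/w32.png

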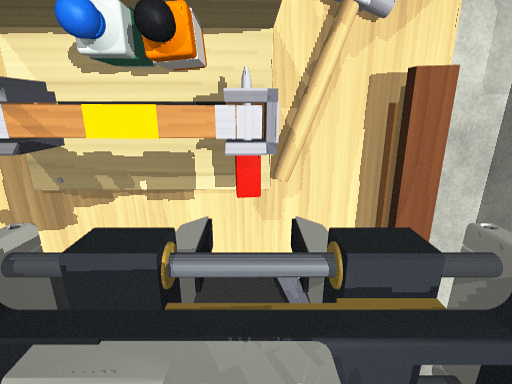

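```bash
python3 - <<'E'
from h import *
z=load('pics/w32.npz');Q=(cloud(z)-RK['o'])@Rr()
m=(mask(z,(0,120,60),(7,255,255))|mask(z,(173,120,60),(180,255,255)))&(Q[...,2]>.07)&(Q[...,2]<.085)&(Q[...,0]>.1)
q=Q[m];print(len(q),np.percentile(q,[0.5,50,99.5],axis=0).round(4))
hsv=cv2.cvtColor(z['p'],cv2.COLOR_RGB2HSV)
m=(abs(Q[...,0]-.138)<.012)&(Q[...,1]>.03)&(Q[...,1]<.08)&(Q[...,2]>.05)&(Q[...,2]<.08)
q=Q[m];print('tip',np.percentile(q,[0.5,50,99.8],axis=0).round(4))
m=(Q[...,0]>.11)&(Q[...,0]<.16)&(abs(Q[...,1])<.06)&(Q[...,2]>.085)&(Q[...,2]<.1)
q=Q[m];print('lips',np.percentile(q,[0.5,50,99.5],axis=0).round(4))
E
```

```text
1002 [[ 0.1249 -0.0904  0.0702]
 [ 0.1394 -0.0626  0.073 ]
 [ 0.1541 -0.0382  0.0766]]
tip [[0.1318 0.0368 0.0665]
 [0.1374 0.0453 0.0708]
 [0.1419 0.0583 0.0735]]
lips [[ 0.1143 -0.0338  0.0853]
 [ 0.1375  0.0218  0.0925]
 [ 0.1599  0.0345  0.0982]]
```

```bash
python3 - <<'E'
from h import *
R=Rtool(-1.6)
go(r2w([.138,-.13,.2]),R);go(r2w([.138,-.13,.054]),R)
E
```

```text
dp [0.0284, -0.0688, -0.0024] turn [0.11, 0.5, 0.02] rows>=1.5
dp [0.1744, -0.0688, -0.0037] turn [0.11, 0.5, 0.02] rows>=3.7
```

Call:
move_arm:
  deltas:
    - {"dp": [0,-0.04,-0.003],"turn": [0.1,0.5,0]}
    - {"dp": [0,-0.069,-0.003],"turn": [0.1,0.5,0]}
    - {"dp": [0.03,-0.069,-0.003],"turn": [0.1,0.5,0]}
    - {"dp": [0.07,-0.069,-0.003],"turn": [0.1,0.5,0]}
    - {"dp": [0.12,-0.069,-0.0035],"turn": [0.1,0.5,0]}
    - {"dp": [0.16,-0.069,-0.0035],"turn": [0.1,0.5,0]}
    - {"dp": [0.174,-0.069,-0.0035],"turn": [0.1,0.5,0]}
    - {"dp": [0.174,-0.069,-0.0035],"turn": [0.1,0.5,0]}
    - {"dp": [0.174,-0.069,-0.0035],"turn": [0.1,0.5,0]}
  hand: 0.0
  squeeze: 10

```text
time: 39.2
tool_pos: [0.7025, -0.0458, 0.0507]
tool_rot: [-3.073, 1.564, -3.101]
contact_force: [0.7, 0.2, 0.9]
opening: 0.0008
```

Call:
move_arm:
  deltas:
    - {"dp": [0,0.008,0],"turn": [0,0,0]}
    - {"dp": [0,0.015,0],"turn": [0,0,0]}
    - {"dp": [0,0.02,0],"turn": [0,0,0]}
    - {"dp": [0,0.024,0],"turn": [0,0,0]}
    - {"dp": [0,0.027,0],"turn": [0,0,0]}
    - {"dp": [0,0.027,0],"turn": [0,0,0]}

```text
time: 39.8
tool_pos: [0.7022, -0.0193, 0.0495]
tool_rot: [-2.974, 1.561, -3.002]
contact_force: [-1.2, -2.2, 1.8]
opening: 0.0003
```

```bash
python3 - <<'E'
from h import *
p,R,s=tool();print(w2r(p),s['opening'],s['contact_force'])
E
```

```text
[ 0.13465174 -0.10417804  0.0494727 ] 0.0002645799312835982 [-1.1958845  -2.23721787  1.84255343]
```

Call:
move_arm:
  deltas:
    - {"dp": [0,0.001,0.002],"turn": [0,0,0]}
    - {"dp": [0,0.002,0.003],"turn": [0,0,0]}
    - {"dp": [0,0.003,0.003],"turn": [0,0,0]}
    - {"dp": [0,0.003,0.003],"turn": [0,0,0]}

```text
time: 40.2
tool_pos: [0.7047, -0.0195, 0.0497]
tool_rot: [-2.716, 1.559, -2.745]
contact_force: [-5.1, -12.0, 5.3]
opening: 0.0005
```

Call:
move_arm:
  deltas:
    - {"dp": [0,-0.02,0],"turn": [0,0,0]}
    - {"dp": [0,-0.02,0],"turn": [0,0,0]}
    - {"dp": [-0.05,-0.02,0],"turn": [0,0,0]}
    - {"dp": [-0.1,-0.02,0],"turn": [0,0,0]}
    - {"dp": [-0.15,-0.02,0],"turn": [0,0,0]}
    - {"dp": [-0.2,-0.02,0],"turn": [0,0,0]}
    - {"dp": [-0.23,-0.02,0],"turn": [0,0,0]}
    - {"dp": [-0.23,-0.02,0],"turn": [0,0,0]}
  hand: 0.06

```text
time: 41.0
tool_pos: [0.7087, -0.0356, 0.2853]
tool_rot: [-0.463, 1.569, -0.491]
contact_force: [-0.0, 0.1, 0.6]
opening: 0.058
```

```bash
python3 - <<'E'
from h import *
R=Rtool(-1.6)
go(r2w([-.138,.02,.30]),R);print(tool()[2]['opening'])
E
```

```text
dp [-0.0151, 0.1403, -0.2797] turn [-0.01, 0.07, 0.03] rows>=6.3
0.05798479853580584
```

Call:
move_arm:
  deltas:
    - {"dp": [-0.015,0.14,-0.28],"turn": [0,0,0]}
    - {"dp": [-0.015,0.14,-0.28],"turn": [0,0,0]}
    - {"dp": [-0.015,0.14,-0.28],"turn": [0,0,0]}
    - {"dp": [-0.015,0.14,-0.28],"turn": [0,0,0]}
    - {"dp": [-0.015,0.14,-0.28],"turn": [0,0,0]}
    - {"dp": [-0.015,0.14,-0.28],"turn": [0,0,0]}
    - {"dp": [-0.015,0.14,-0.28],"turn": [0,0,0]}
    - {"dp": [-0.015,0.14,-0.28],"turn": [0,0,0]}
    - {"dp": [-0.015,0.14,-0.28],"turn": [0,0,0]}
    - {"dp": [-0.015,0.14,-0.28],"turn": [0,0,0]}

```text
time: 42.0
tool_pos: [0.4323, 0.1115, 0.296]
tool_rot: [-3.107, 1.56, -3.137]
contact_force: [0.3, -1.3, 0.2]
opening: 0.0602
```

```bash
python3 - <<'E'
from h import *
p,R,s=tool();print(w2r(p))
z=snap('wrist','w33');Q=(cloud(z)-RK['o'])@Rr()
m=(mask(z,(0,120,60),(7,255,255))|mask(z,(173,120,60),(180,255,255)))&(Q[...,2]>.1)&(abs(Q[...,0]+.138)<.03)
q=Q[m];print(len(q))
for a in range(100,220,10):
    k=q[(q[:,2]>a/1000)&(q[:,2]<(a+10)/1000)]
    if len(k)>3: print(a,len(k),np.percentile(k[:,1],[2,50,98]).round(4),np.percentile(k[:,0],[2,98]).round(4))
go(r2w([-.138,.080,.25]),Rtool(-1.6));go(r2w([-.138,.080,.184]),Rtool(-1.6))
E
```

```text
[-0.13874588  0.01899321  0.29603533]
628
110 13 [0.0454 0.0455 0.047 ] [-0.1459 -0.1316]
120 23 [0.0477 0.048  0.0506] [-0.1455 -0.1296]
130 20 [0.0502 0.0521 0.053 ] [-0.1454 -0.1299]
140 28 [0.054  0.0552 0.0563] [-0.1455 -0.1302]
150 26 [0.057  0.0581 0.0598] [-0.1463 -0.1299]
160 27 [0.0599 0.0616 0.0635] [-0.146  -0.1291]
170 35 [0.0632 0.0648 0.0663] [-0.146  -0.1301]
180 31 [0.0663 0.0678 0.0681] [-0.1458 -0.1302]
190 17 [0.0702 0.0703 0.0717] [-0.148 -0.127]
200 408 [0.0715 0.0782 0.085 ] [-0.1492 -0.1268]
dp [0.046, 0.0611, 0.0012] turn [-0.1, -0.61, 0.02] rows>=1.5
dp [0.112, 0.0611, 0.0019] turn [-0.1, -0.61, 0.02] rows>=2.6
```

View pics/w33.png

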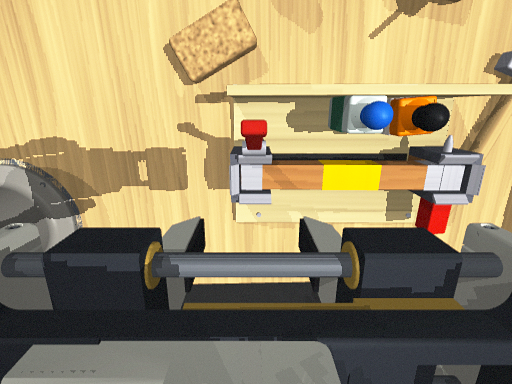

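Call:
move_arm:
  deltas:
    - {"dp": [0.046,0.0585,0.0015],"turn": [-0.1,-0.6,0]}
    - {"dp": [0.046,0.0585,0.0015],"turn": [-0.1,-0.6,0]}
    - {"dp": [0.046,0.0585,0.0015],"turn": [-0.1,-0.6,0]}
    - {"dp": [0.08,0.0585,0.0015],"turn": [-0.1,-0.6,0]}
    - {"dp": [0.112,0.0585,0.0015],"turn": [-0.1,-0.6,0]}
    - {"dp": [0.112,0.0585,0.0015],"turn": [-0.1,-0.6,0]}
    - {"dp": [0.112,0.0585,0.0015],"turn": [-0.1,-0.6,0]}

```text
time: 42.75
tool_pos: [0.4342, 0.1698, 0.1854]
tool_rot: [-0.42, 1.57, -0.448]
contact_force: [0.5, -0.2, -0.6]
opening: 0.06
```

Call:
move_arm:
  deltas:
    - {"dp": [0,0,0],"turn": [0,0,0]}
    - {"dp": [0,0,0],"turn": [0,0,0]}
    - {"dp": [0,0,0],"turn": [0,0,0]}
    - {"dp": [0,0,0],"turn": [0,0,0]}
    - {"dp": [0,0,0],"turn": [0,0,0]}
    - {"dp": [0,0,0],"turn": [0,0,0]}
    - {"dp": [0,0,0],"turn": [0,0,0]}
    - {"dp": [0,0,0],"turn": [0,0,0]}
  hand: 0.0
  squeeze: 8

```text
time: 43.55
tool_pos: [0.4348, 0.1705, 0.1852]
tool_rot: [0.018, 1.566, -0.008]
contact_force: [5.1, -0.5, -0.9]
opening: 0.0235
```

```bash
python3 - <<'E'
from h import *
p,R,s=tool();print(w2r(p),s['opening'],s['contact_force'])
g=lambda th:np.array([0.046-.1*np.cos(th),.104+.1*np.sin(th)])
for th in [1.7,1.5,1.3,1.1,.9,.7,.5,.35,.2,.1,0]:
    d=g(th)-g(1.88);print(th,'x %.4f y %.4f'%(-d[1],d[0]))
E
```

```text
[-0.13793621  0.07804042  0.18516839] 0.02352710341024402 [ 5.12476333 -0.45503446 -0.94643624]
1.7 x -0.0039 y -0.0175
1.5 x -0.0045 y -0.0375
1.3 x -0.0011 y -0.0572
1.1 x 0.0061 y -0.0758
0.9 x 0.0169 y -0.0926
0.7 x 0.0308 y -0.1069
0.5 x 0.0473 y -0.1182
0.35 x 0.0610 y -0.1244
0.2 x 0.0754 y -0.1284
0.1 x 0.0853 y -0.1299
0 x 0.0953 y -0.1304
```

Call:
move_arm:
  deltas:
    - {"dp": [-0.004,-0.0175,0],"turn": [0,0,0]}
    - {"dp": [-0.0045,-0.0375,0],"turn": [0,0,0]}
    - {"dp": [-0.001,-0.057,0],"turn": [0,0,0]}
    - {"dp": [0.006,-0.076,0],"turn": [0,0,0]}
    - {"dp": [0.017,-0.0926,0],"turn": [0,0,0]}
    - {"dp": [0.031,-0.107,0],"turn": [0,0,0]}
    - {"dp": [0.047,-0.118,0],"turn": [0,0,0]}
    - {"dp": [0.061,-0.1244,0],"turn": [0,0,0]}
    - {"dp": [0.0754,-0.1284,0],"turn": [0,0,0]}
    - {"dp": [0.085,-0.13,0],"turn": [0,0,0]}

```text
time: 44.55
tool_pos: [0.4313, 0.0396, 0.0996]
tool_rot: [-0.269, 1.567, -0.296]
contact_force: [3.4, -1.4, 1.4]
opening: 0.0242
```

```bash
python3 - <<'E'
from h import *
p,R,s=tool();print(w2r(p),s['opening'],s['contact_force'])
z=snap('wrist','w34')
E
```

```text
[-0.13773402 -0.05290638  0.0996194 ] 0.024192087020702618 [ 3.40912334 -1.44185475  1.39255374]
```

View pics/w34.png

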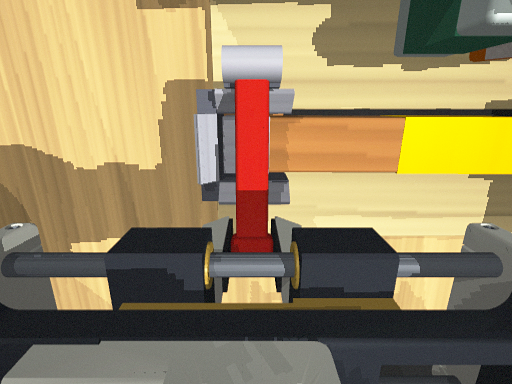

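Now down the last 10 mm.

Call:
move_arm:
  deltas:
    - {"dp": [0.003,0,0],"turn": [0,0,0]}
    - {"dp": [0.006,0,0],"turn": [0,0,0]}
    - {"dp": [0.009,0,0],"turn": [0,0,0]}
    - {"dp": [0.011,0,0],"turn": [0,0,0]}
    - {"dp": [0.012,0,0],"turn": [0,0,0]}
    - {"dp": [0.012,0,0],"turn": [0,0,0]}

```text
time: 45.2
tool_pos: [0.4313, 0.0397, 0.0881]
tool_rot: [-0.399, 1.567, -0.425]
contact_force: [2.9, -5.4, 0.2]
opening: 0.0242
```

```bash
python3 - <<'E'
from h import *
p,R,s=tool();print(w2r(p),s['opening'],s['contact_force'])
E
```

```text
[-0.13774779 -0.0527821   0.08809013] 0.024183088213004782 [ 2.93574631 -5.37433053  0.18658097]
```

Call:
move_arm:
  deltas:
    - {"dp": [0,0,0],"turn": [0,0,0]}
    - {"dp": [0,0,0],"turn": [0,0,0]}
    - {"dp": [0,0,0],"turn": [0,0,0]}
    - {"dp": [0,0,0],"turn": [0,0,0]}
    - {"dp": [-0.02,-0.005,0],"turn": [0,0,0]}
    - {"dp": [-0.06,-0.03,0],"turn": [0,0,0]}
    - {"dp": [-0.11,-0.06,0],"turn": [0,0,0]}
    - {"dp": [-0.15,-0.09,0],"turn": [0,0,0]}
    - {"dp": [-0.15,-0.09,0],"turn": [0,0,0]}
  hand: 0.06

```text
time: 46.1
tool_pos: [0.4294, -0.0521, 0.2421]
tool_rot: [-0.337, 1.561, -0.366]
contact_force: [-0.2, 0.4, -0.6]
opening: 0.0596
```

```bash
python3 - <<'E'
from h import *
z=snap('wrist','w35');Q=(cloud(z)-RK['o'])@Rr()
m=mask(z,(0,150,60),(6,255,255))&(abs(Q[...,0]+.138)<.02)&(Q[...,2]>.08)
q=Q[m]
for a in range(-66,40,8):
    k=q[(q[:,1]>a/1000)&(q[:,1]<(a+8)/1000)]
    if len(k)>5: print(a,len(k),np.percentile(k[:,2],[50,95]).round(4))
E
```

```text
-66 86 [0.1125 0.1139]
-58 189 [0.1129 0.1142]
-50 174 [0.1104 0.1136]
-42 147 [0.1088 0.11  ]
-34 162 [0.1086 0.1098]
-26 162 [0.1087 0.11  ]
-18 161 [0.1087 0.1097]
-10 163 [0.1086 0.1098]
-2 170 [0.1086 0.1099]
6 169 [0.1084 0.1098]
14 180 [0.1083 0.1096]
22 131 [0.1085 0.1096]
```

View pics/w35.png

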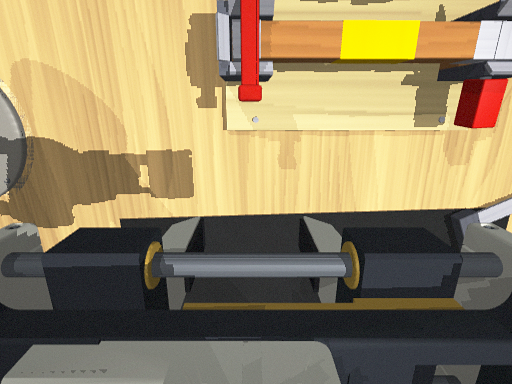

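Call:
move_arm:
  deltas:
    - {"dp": [-0.05,-0.03,0.02],"turn": [0,0,0]}
    - {"dp": [-0.1,-0.06,0.04],"turn": [0,0,0]}
    - {"dp": [-0.12,0.0,0.09],"turn": [0,0,0]}
    - {"dp": [-0.12,0.04,0.13],"turn": [0,0,0]}
    - {"dp": [-0.12,0.06,0.13],"turn": [0,0,0]}
    - {"dp": [-0.12,0.06,0.13],"turn": [0,0,0]}
    - {"dp": [-0.12,0.06,0.13],"turn": [0,0,0]}

```text
time: 46.85
tool_pos: [0.5588, 0.0091, 0.3555]
tool_rot: [3.067, 1.568, 3.044]
contact_force: [0.4, 0.3, 0.2]
opening: 0.0599
```

```bash
python3 - <<'E'
from h import *
z=snap('wrist','w36');Q=(cloud(z)-RK['o'])@Rr();s=snap('scene','s36')
reg=lambda a,b,c,d,e,f:(Q[...,0]>a)&(Q[...,0]<b)&(Q[...,1]>c)&(Q[...,1]<d)&(Q[...,2]>e)&(Q[...,2]<f)
for n,m in [('wcap',reg(-.03,.035,.04,.12,.125,.2)),('acap',reg(.04,.11,.04,.12,.125,.2))]:
    q=Q[m];A=np.c_[2*q,np.ones(len(q))];t=np.linalg.lstsq(A,(q**2).sum(1),rcond=None)[0];print(n,len(q),t[:3].round(4))
m=mask(z,(0,120,60),(7,255,255))&reg(.1,.18,-.11,-.02,.06,.09);q=Q[m];print('handle',np.percentile(q,[.5,50,99.5],axis=0).round(4).tolist())
q=Q[reg(.126,.15,.03,.08,.05,.08)];print('tip',np.percentile(q,[.5,50,99.5],axis=0).round(4).tolist())
q=Q[reg(-.1,.1,-.02,.022,.07,.09)];print('bar',np.percentile(q,[.5,50,99.5],axis=0).round(4).tolist())
cv2.imwrite('pics/s36z.png',cv2.resize(s['p'][100:290,200:400,::-1],None,fx=3,fy=3,interpolation=cv2.INTER_CUBIC))
E
```

```text
wcap 600 [0.0011 0.0871 0.1367]
acap 608 [0.0625 0.0851 0.1366]
handle [[0.124, -0.0917, 0.0607], [0.1378, -0.0631, 0.0728], [0.1552, -0.0376, 0.0764]]
tip [[0.1307, 0.038, 0.0649], [0.1344, 0.0453, 0.0704], [0.1409, 0.058, 0.0729]]
bar [[-0.099, -0.0167, 0.0788], [-0.0009, 0.0012, 0.0812], [0.0989, 0.0186, 0.0835]]
```

View pics/w36.png

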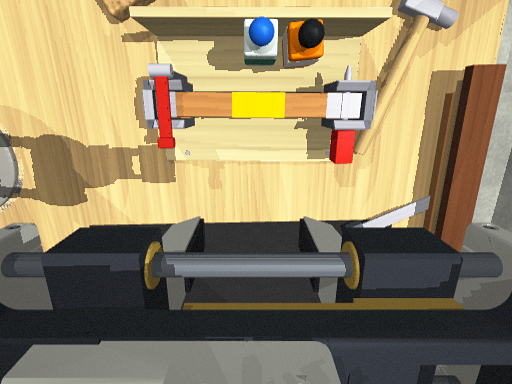

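View pics/s36z.png

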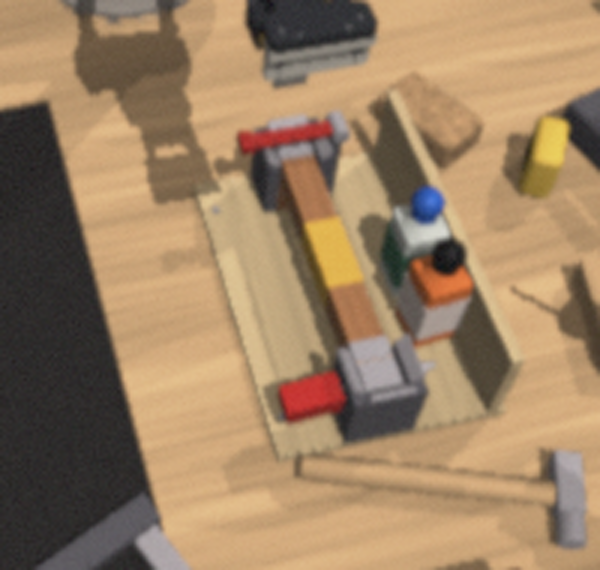

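```bash
python3 -c "
from cell import robot
print(robot.hand_in())"
```

```text
the job is handed in; nothing more can be done
None
```

The job is handed in at about 47 s, with every step done in the order asked. No verdict was reported.

**What I did**
- I lifted the keeper to about 1.9 rad.
- I stood up the two bottles that were present, white and amber. The blue bottle was absent.
- I laid the bar in the slots with its knuckle in the hinge pillar.
- I pushed the pin in from the front until it stopped, and folded the keeper flat.

**Last checks (camera measurements in the rack frame)**
- **Bottles:** both cap centres are at a height of 137 mm, so both stand upright. The white bottle is at x = 1, y = 87 mm and the amber at x = 62, y = 85 mm. The amber has a gap of about 2–3 mm to the back board.
- **Bar:** its top is at 81 mm, as it should be when seated, and it is centred to within about 1 mm.
- **Pin:** pushed again at about 12 N it did not move, and the tip shows beyond the rear cheek at 58–60 mm against 60 expected. The handle sags slightly, within the play of the hole: its top is at about 73 mm, where a centred pin would give 78.
- **Keeper:** the top face is level at about 108.5 mm along the arm, so it is flat.

**Surprises**
- While I carried the amber bottle it slipped about 5 mm in the grip, but it landed upright on the plate.
- The pin had moved a few centimetres from its first position when I came to it, so I measured it again before gripping.
- I did not touch the bystander objects.

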